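# Line up weld-test coupons on the angle-iron ledge

### The job

Get the weld-test coupons ready for inspection: put every steel coupon up on the raised angle-iron ledge, lying flat and crosswise, and nudge them into one tight, straight row that starts against the stop block - each bar touching the one before along its long side with no visible gap, and all back ends flush against the upright flange. Leave the hammer, brush, pipe and can where they are.

Things in the scene. Friction and masses are not known exactly. Their poses are not given: they have to be found in the camera images.
- coupon0: weld-test coupon (4 to 6 alike; absent ones read None throughout): plain steel bar 100 mm long (x), 44 wide (y), 20 thick (z), about 0.65 kg, a thin darker weld seam (look only) across the middle of both broad faces. Origin at the bar's centre. Starts flat on the bench. Either broad face may be up, either end to the back.
- coupon1: weld-test coupon (4 to 6 alike; absent ones read None throughout): plain steel bar 100 mm long (x), 44 wide (y), 20 thick (z), about 0.65 kg, a thin darker weld seam (look only) across the middle of both broad faces. Origin at the bar's centre. Starts flat on the bench. Either broad face may be up, either end to the back.
- coupon2: weld-test coupon (4 to 6 alike; absent ones read None throughout): plain steel bar 100 mm long (x), 44 wide (y), 20 thick (z), about 0.65 kg, a thin darker weld seam (look only) across the middle of both broad faces. Origin at the bar's centre. Starts flat on the bench. Either broad face may be up, either end to the back.
- coupon3: weld-test coupon (4 to 6 alike; absent ones read None throughout): plain steel bar 100 mm long (x), 44 wide (y), 20 thick (z), about 0.65 kg, a thin darker weld seam (look only) across the middle of both broad faces. Origin at the bar's centre. Starts flat on the bench. Either broad face may be up, either end to the back.
- coupon4: weld-test coupon (4 to 6 alike; absent ones read None throughout): plain steel bar 100 mm long (x), 44 wide (y), 20 thick (z), about 0.65 kg, a thin darker weld seam (look only) across the middle of both broad faces. Origin at the bar's centre. Starts flat on the bench. Either broad face may be up, either end to the back.
- coupon5: weld-test coupon (4 to 6 alike; absent ones read None throughout): plain steel bar 100 mm long (x), 44 wide (y), 20 thick (z), about 0.65 kg, a thin darker weld seam (look only) across the middle of both broad faces. Origin at the bar's centre. Starts flat on the bench. Either broad face may be up, either end to the back.
- ledge: fixed rusty angle-iron ledge, solid below. Origin: centre of its underside on the bench; x to the back (away from the robot), y left along it. Flat shelf: y -200 to +200 mm, x -36 to +36 mm, top 45 mm above the bench. Upright flange on the back edge: face at x = +36 mm, 8 mm thick, 57 mm above the bench. A coupon home on it has its centre at x = -14, z = 55 mm; 28 mm overhang in front.
- stop_face (a point): bottom centre, on the shelf's top, of the working face of the dark steel stop block (60 mm deep, 30 wide, 30 high) fixed near the ledge's left (+y) end, at a place that varies. Axes as the ledge's; the face looks to -y. The row starts here and grows to -y (right), where at least 315 mm of shelf is free.
- hammer: bystander: hammer lying beyond the ledge; origin about under its middle
- pipe: bystander: short upright piece of rusty pipe, 90 mm across, 70 mm high; origin at the centre of its underside
- brush: bystander: brush lying at the robot's right; origin about under its middle
- can: bystander: closed metal can, 70 mm across, 110 mm high, at the robot's left; origin at the centre of its underside
Mind the look-alikes: they are no part of the job. What is shaped like the coupon2 but blue is not meant. Leave any turquoise look-alike of the coupon3 alone.

How it is judged:
By the outcome, as a careful person would: the job done as asked, in the order asked, and still so for the second after the job is handed in, with the robot touching nothing.
Of coupon0, coupon1, coupon2, coupon3, coupon4, coupon5 only 4 to 6 are there at a start; the rules pass over those that are not, and their reading is None.
At some moment in a run one of coupon0, coupon1, coupon2, coupon3, coupon4, coupon5 may be knocked a few centimetres aside while the robot is not near it.
Once in a run the grip may slacken for a moment while it holds something.
It also fails if it takes over 210 s, if anything falls off the work surface, if the arm or the gripper's body presses on something with over 40 N, if the wrist force passes 120 N, or if a joint passes its speed limit or range.

### The arm

A 6-joint arm with a two-finger parallel gripper is mounted at the origin on the work surface. World frame = base frame: x ahead of the robot, y to its left, z up, the work surface at z = 0. Lengths are in mm, angles in rad, forces in N, time in s.
With the tool pointing down it reaches from about 425 to 950 mm from the base axis. Payload 14.7 kg.
Tool frame: the origin (TCP) lies between the finger pads; the fingertips stand 17 mm ahead of it and the grasp point (between the pads) lies 2 mm behind it; z points along the fingers, y is the line along which they close (so a half turn about z gives the same grasp; the last joint's range is limited). The gripper opens to 85 mm and grips with 20 to 120 N. Pads are 22 mm wide; open, the fingers measure 114 mm over their backs; the gripper's body (76 mm by 85 mm) begins 54 mm behind the grasp point. The pads swing forward as they close: fully open they stand 13 mm farther back than shut.
Start: joints at [-1.204, 0.48, 1.596, -0, 1.065, -0.047], TCP at [261.374, -595.127, 248.297] pointing down, gripper open.
Joint ranges: [-2.75, 2.75], [-0.82, 2.05], [0.23, 2.67], [-1.56, 4.7], [0.09, 2.69], [-2.92, 2.92]. Speed limits (rad/s): [1.89, 1.89, 2.39, 3.01, 3.01, 3.01].

### API

Orientations are given as [roll, pitch, yaw] about the fixed x, y, z axes, in that order (R = Rz(yaw) Ry(pitch) Rx(roll)).
In Python, from plant import observe, get_image, finish_job, boxes_of gives the robot as it stands.
- The arm moves only by the tool play_rows, never from a script. Its argument "rows" is a list of rows, each an object of numbers: "rx", "ry", "rz": the turn, a rotation vector about the tool's x, y, z normalised to -1 to 1, where 1 is pi rad; "x", "y", "z": the shift along the tool's x, y, z normalised to -1 to 1, where 1 is 250 mm; "grip": the opening, from -1 (shut) to 1 (fully open), so that 0 is half open. In form: [{"rx": .., "ry": .., "rz": .., "x": .., "y": .., "z": .., "grip": ..}, ...]. A call has 1 to 8 rows; each row is the pose to reach, as a shift and turn from the pose commanded when the call began, along the tool's axes at that moment, turning the shorter way round; what a row does not reach only later rows make up. A row lasts 1/10 s, in which the tool goes at most 50 mm and 8.59 degrees, less where a joint would pass 70% of its speed; a pose out of reach is approached as far as the arm can. A call with a number of a shift or a turn outside -1 to 1 is refused whole. A call with a gripper value outside its range is refused whole. The fingers move at their own pace and stop on an object; the grip force is fixed at half the most. Time passes only in rows, so rows that repeat a pose let the fingers close. It gives the time, the measured TCP pose, the force, the opening and the grip force at its end, in the units of the state.
- observe(): the state, without advancing time (a new reading comes with each control period).
- get_image(name): name is "scene" or "top" or "wrist"; returns a dict with "img" (480x640x3 uint8, red, green, blue), "mtx" (3x3 intrinsics, pixels), "D" ([k1, k2, p1, p2, k3] as OpenCV has them; the pictures are not rectified), "R" (3x3) and "t" (3): a world point X has camera coordinates R X + t. Camera axes: x right, y down, z forward; pixel columns grow to the right and rows downward; lengths in mm; the calibration is good to about 2 mm. A picture is of the moment at which its call begins. There is no depth.
- finish_job(): hands the job in; it is judged then, once.
Trained networks look in a picture, given as the dict that the camera call returned (one of the last four; its "shot" number tells which), for a name from the list of things; names that differ only in an ending like _2 or _b are one class to them, and where a whole thing is asked for, a point or a joint stands for the part that bears it (a point fixed in the world has none). Each returns a list of dicts, best first, with "conf" (0 to 1); they miss things now and then, are a little off and sometimes report something else, mostly with a low value. They report only what shows in the picture. A call takes as long as a camera call. They do not tell look-alikes from the thing itself.
- boxes_of(picture, thing): "uv" ([column, row] in pixels, amid what is visible of it).
The state is a dict: "t": time; "joint_positions": joint angles; "qd": joint speeds; "joint_torque": joint torques, N m; "eef_pos": TCP position; "orientation": TCP orientation; "ft_force": force on the tool from outside, world axes, zero at the start; "moment": the same for the moment, N m; "opening": finger opening in mm; "grip_force": force on a finger pad.
Only numpy, scipy, OpenCV 4.12 (cv2) and the standard library are available. Lean on these libraries where they do the work, as an engineer would, in place of code of your own. Each camera call takes 0.05 s, during which the arm holds its last target. There are 200 camera calls.

## Working session

There is one attempt and no reset: what is moved stays moved. The work goes in short steps, Python scripts to look and compute and a tool call to move; the robot and the scene stay as the last step left them, time stands still between calls to the robot, and variables do not carry over. Pictures are saved under pics/ and viewed, at most 16 in all, crops included, and the job is handed in when it is done.

Besides the shell and the picture viewer there is one more tool, called after "Request:" by a JSON object that holds its "method" and its "body". play_rows: Moves the arm, as the interface text tells. Scaled input: -1 to 1 covers 250 mm each way for a shift and pi rad each way for a turn. Its arguments: {"type":"object","properties":{"rows":{"type":"array"}},"required":["rows"]}

```bash
ls; mkdir -p pics
python3 - <<'E'
from plant import *
import cv2,json
s=observe(); print(s)
for n in ("scene","top"):
    p=get_image(n); cv2.imwrite(f"pics/{n}0.png",p["img"][:,:,::-1])
    print(n,p["mtx"],p["D"],p["R"],p["t"])
    for th in ("coupon0","ledge","stop_face","pipe","can","brush","hammer"):
        print(th,[(b["uv"],round(b["conf"],2)) for b in boxes_of(p,th)])
E
```

```text
pics
{'t': 0.0, 'joint_positions': array([-1.20357295e+00,  4.80818192e-01,  1.59687632e+00,  1.65789267e-05,
        1.06505576e+00, -4.66288937e-02]), 'qd': array([ 0.00059851, -0.00068706,  0.00100827,  0.00020743, -0.00162439,
       -0.00218544]), 'joint_torque': array([-8.14559626e-04, -9.50638103e+01, -4.30196571e+01, -1.37041975e-04,
        1.18143432e-02, -4.51000994e-05]), 'eef_pos': array([ 261.26149823, -594.76998197,  247.68030398]), 'orientation': array([-3.14043697e+00, -6.84372660e-05,  4.13844187e-01]), 'ft_force': array([-0.08631119, -0.54841596, -0.02923261]), 'moment': array([ 0.04970494,  0.02281272, -0.03080527]), 'grip_force': 0.0, 'opening': 85.36022483077582}
scene [[454.55735772   0.         322.04293072]
 [  0.         454.55735772 237.57034388]
 [  0.           0.           1.        ]] [-0.07159092  0.          0.          0.          0.        ] [[-0.84669526  0.53196681 -0.01088375]
 [ 0.43753414  0.68446211 -0.58315992]
 [-0.30277221 -0.49852075 -0.81228446]] [ 432.30059186 -192.17617198 1191.13473728]
coupon0 [([313.0, 178.9], 0.95), ([350.7, 263.3],
[... 500 characters left out ...]
8464903 235.2082368 ]
 [  0.           0.           1.        ]] [-0.16855086  0.          0.          0.          0.        ] [[ 0.02978061 -0.99952905  0.0074023 ]
 [-0.98734716 -0.03056999 -0.15559904]
 [ 0.15575205 -0.0026748  -0.98779256]] [ -27.06575345  548.2151586  1746.84089115]
coupon0 [([212.6, 298.0], 0.97), ([276.7, 311.9], 0.84), ([183.0, 228.9], 0.8), ([292.3, 263.4], 0.79), ([340.1, 277.5], 0.68), ([381.1, 283.1], 0.68), ([245.3, 255.5], 0.56)]
ledge [([311.0, 205.6], 0.58)]
stop_face [([249.7, 213.4], 0.46)]
pipe [([206.3, 171.6], 0.88), ([160.1, 290.9], 0.41)]
can [([156.9, 289.0], 0.73), ([251.3, 212.1], 0.45)]
brush [([484.3, 287.9], 0.76)]
hammer [([430.4, 187.8], 0.93)]
```

View pics/scene0.png

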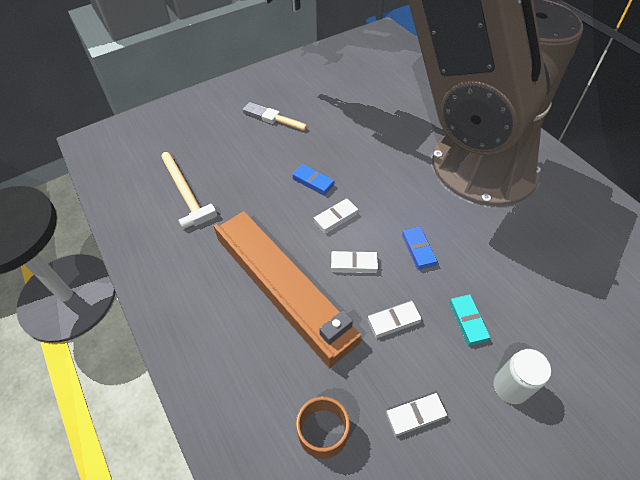

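View pics/top0.png

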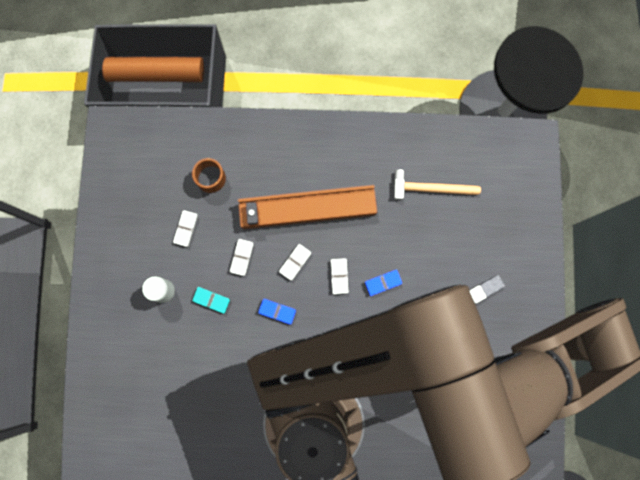

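Steel candidates in the top view are the four white-grey bars with dark seams at (185,229), (242,257), (295,262) and (340,276). The look-alikes are blue at (383,283) and (276,312), and turquoise at (211,300). I take the four white-grey ones and measure them, along with the ledge and stop.

```bash
cat > h.py <<'E'
import numpy as np, cv2
from scipy.optimize import minimize
from plant import *
def proj(p,X):
    return cv2.projectPoints(np.float64(X).reshape(-1,3),cv2.Rodrigues(p["R"])[0],np.float64(p["t"]),p["mtx"],p["D"])[0].reshape(-1,2)
def plane(p,uv,z):
    n=cv2.undistortPoints(np.float64(uv).reshape(-1,1,2),p["mtx"],p["D"]).reshape(-1,2)
    d=np.c_[n,np.ones(len(n))]@p["R"]; c=-p["R"].T@p["t"]
    return (c+d*((z-c[2])/d[:,2])[:,None])[:,:2]
def box(x,y,a,z0,L=100,W=44,H=20):
    c,s=np.cos(a),np.sin(a)
    return [[x+c*u-s*v,y+s*u+c*v,z0+w] for u in(-L/2,L/2) for v in(-W/2,W/2) for w in(0,H)]
def white(p):
    hsv=cv2.cvtColor(p["img"],cv2.COLOR_RGB2HSV)
    return ((hsv[...,1]<45)&(hsv[...,2]>130)).astype(np.uint8)
def coupons(p,z0=0):
    """blobs of size like a coupon's -> (uv, x,y,yaw, rect size) through the plane of the top face"""
    m=cv2.morphologyEx(white(p),cv2.MORPH_CLOSE,np.ones((7,7)))
    out=[]
    for c in cv2.findContours(m,0,cv2.CHAIN_APPROX_NONE)[0]:
        if cv2.contourArea(c)<60: continue
        q=plane(p,c.reshape(-1,2),z0+20)
        (x,y),(w,h),a=cv2.minAreaRect(np.float32(q))
        if w<h: w,h,a=h,w,a-90
        if 75<w<135 and 30<h<75:
            a=(a+90)%180-90
            out.append((c.reshape(-1,2).mean(0).round(),np.round([x,y,a,w,h],1)))
    return out
def draw(p,X,col=(255,0,0),im=None):
    im=p["img"].copy() if im is None else im
    for u in proj(p,X): cv2.circle(im,tuple(int(v) for v in u.round()),1,col,-1)
    return im
E
python3 - <<'E'
from h import *
for n in ("top","scene"):
    p=get_image(n)
    print(n); [print(c) for c in coupons(p)]
    hsv=cv2.cvtColor(p["img"],cv2.COLOR_RGB2HSV)
    m=((hsv[...,0]<20)&(hsv[...,1]>120)).astype(np.uint8)
    c=max((c for c in cv2.findContours(m,0,cv2.CHAIN_APPROX_NONE)[0] if (c[:,0,1].mean()>130 and c[:,0,0].mean()<400 )),key=cv2.contourArea)
    r=cv2.approxPolyDP(c,3,True).reshape(-1,2); print("ledge",r.tolist())
    print("z45",plane(p,r,45).round().tolist()); print("z57",plane(p,r,57).round().tolist())
    # dark stop
    cu=(250,213) if n=="top" else (336,326)
    im=p["img"][cu[1]-60:cu[1]+60,cu[0]-80:cu[0]+80]; cv2.imwrite(f"pics/st_{n}.png",cv2.resize(im,None,fx=2.5*2,fy=5,interpolation=2)[:, :, ::-1])
a,b=cv2.imread("pics/st_top.png"),cv2.imread("pics/st_scene.png")
cv2.imwrite("pics/st.png",cv2.resize(np.hstack([a[:,100:],b[:,100:]]),(800,343)))
E
```

```text
top
(array([571., 455.]), array([ -80.4, -764.8,   -1.5,   92.5,   38.6]))
(array([158., 288.]), array([382. , 467.2, -86.6,  96.5,  74.1]))
(array([ 55., 271.]), array([417.6, 798. ,  24.2,  92.3,  37.9]))
(array([148., 241.]), array([518.8, 508.5, -42.4,  99.3,  50.5]))
(array([183., 229.]), array([558.3, 400. , -21.5, 122. ,  63.5]))
ledge [[373, 186], [239, 199], [240, 224], [244, 228], [373, 214]]
z45 [[700.0, -157.0], [649.0, 237.0], [574.0, 230.0], [563.0, 217.0], [616.0, -158.0]]
z57 [[697.0, -156.0], [646.0, 235.0], [572.0, 228.0], [561.0, 216.0], [614.0, -157.0]]
scene
ledge [[214, 225], [221, 243], [329, 367], [354, 347], [354, 341], [358, 344], [360, 334], [353, 327], [330, 345], [323, 340], [318, 328], [338, 311], [244, 212], [218, 227]]
z45 [[695.0, -167.0], [702.0, -112.0], [652.0, 250.0], [591.0, 243.0], [585.0, 233.0], [582.0, 242.0], [567.0, 227.0], [570.0, 208.0], [627.0, 215.0], [633.0, 200.0], [628.0, 173.0], [576.0, 164.0], [620.0, -164.0], [689.0, -157.0]]
z57 [[697.0, -157.0], [704.0, -103.0], [655.0, 254.0], [595.0, 247.0], [588.0, 237.0], [585.0, 246.0], [570.0, 231.0], [573.0, 212.0], [630.0, 219.0], [636.0, 204.0], [631.0, 178.0], [579.0, 169.0], [623.0, -154.0], [691.0, -147.0]]
```

View pics/st.png

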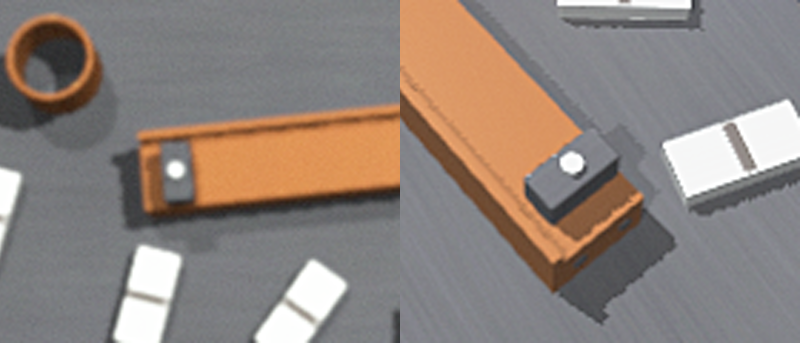

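```bash
cat >> h.py <<'E'
S=4
def render(p,boxes,bb):
    m=np.zeros(((bb[3]-bb[1])*S,(bb[2]-bb[0])*S),np.uint8)
    for B in boxes:
        h=cv2.convexHull(np.float32((proj(p,B)+.5-np.array(bb[:2]))*S-.5))
        cv2.fillPoly(m,[np.int32((h*16).round())],1,shift=4)
    return m
def fit(views,model,x0,steps):
    """views: [(picture, mask)]; model(params)->boxes; maximise mean IoU of silhouettes"""
    vs=[]
    for p,m in views:
        u=np.vstack([proj(p,B) for B in model(x0)]); 
        lo=np.maximum(u.min(0).astype(int)-10,0); hi=np.minimum(u.max(0).astype(int)+10,[640,480])
        bb=(*lo,*hi); vs.append((p,cv2.resize(m[bb[1]:bb[3],bb[0]:bb[2]].astype(np.float32),None,fx=S,fy=S,interpolation=cv2.INTER_LINEAR)>.5,bb))
    def cost(x):
        t=0
        for p,m,bb in vs:
            r=render(p,model(x),bb)>0; t+=(r&m).sum()/max((r|m).sum(),1)
        return -t/len(vs)
    x0=np.array(x0,float); sx=np.vstack([x0]+[x0+np.eye(len(x0))[i]*steps[i] for i in range(len(x0))])
    r=minimize(cost,x0,method="Nelder-Mead",options=dict(initial_simplex=sx,xatol=.02,fatol=1e-5))
    return r.x,-r.fun
def ledge_boxes(x,y,a):
    c,s=np.cos(a),np.sin(a)
    return [box(x,y,a,0,72,400,45),box(x+40*c,y+40*s,a,0,8,400,57)]
def stop_box(L,s):  # s: y of working face in the ledge's frame
    x,y,a=L; v=s+15
    return [box(x-np.sin(a)*v,y+np.cos(a)*v,a,45,60,30,30)]
def whitemask(p,near,r=28):
    hsv=cv2.cvtColor(p["img"],cv2.COLOR_RGB2HSV)
    m=((hsv[...,1]<40)&(hsv[...,2]>150)).astype(np.uint8)
    z=np.zeros_like(m); cv2.circle(z,tuple(int(v) for v in near),r,1,-1); m&=z
    return cv2.morphologyEx(m,cv2.MORPH_CLOSE,np.ones((5,5)))
E
python3 - <<'E'
from h import *
T,C=get_image("top"),get_image("scene")
for p,uv in((T,(185,229)),(T,(330,350)),(T,(240,240)),(C,(416,413)),(C,(390,307)),(C,(390,331)),(C,(450,250))):
    print(uv,p["img"][uv[1],uv[0]], p["img"][uv[1],uv[0]-8])
def orange(p):
    hsv=cv2.cvtColor(p["img"],cv2.COLOR_RGB2HSV)
    m=((hsv[...,0]<20)&(hsv[...,1]>110)).astype(np.uint8)
    n,l,st,_=cv2.connectedComponentsWithStats(m); 
    k=l[205,311] if p is T else l[280,285]
    return cv2.morphologyEx((l==k).astype(np.uint8),cv2.MORPH_CLOSE,np.ones((25,25)))
mo=[orange(T),orange(C)]
x0=[632,33,.137]
for vs in ([(T,mo[0])],[(C,mo[1])],[(T,mo[0]),(C,mo[1])]):
    L,f=fit(vs,lambda x:ledge_boxes(*x),x0,[5,5,.05]); print("ledge",L.round(3),round(f,3))
for n,p,z in(("top",T,None),("scene",C,None)):
    m=(p["img"].max(2)<95).astype(np.uint8); 
    q=proj(p,stop_box(L,130)[0]).mean(0).astype(int)
    zz=np.zeros_like(m); h=cv2.convexHull(np.int32(proj(p,box(*(L[:2]+np.array([-np.sin(L[2]),np.cos(L[2])])*140),L[2],50,60,100,20)))); cv2.fillPoly(zz,[h],1)
    m=cv2.morphologyEx(m&zz,cv2.MORPH_CLOSE,np.ones((7,7)))
    s,f=fit([(p,m)],lambda x:stop_box(L,x[0]),[140],[5]); print("stop",n,s,round(f,3),m.sum())
G=[((185,229),(416,413),558,400),((242,257),(394,319),0,0),((295,262),(355,262),0,0),((340,276),(336,215),0,0)]
for t,c,_,_ in G:
    x,y=plane(T,t,20)[0]; mt,mc=whitemask(T,t,22),whitemask(C,c,36)
    (_,_),(w,h),a=cv2.minAreaRect(np.float32(plane(T,np.argwhere(mt)[:,::-1],20)))
    a=np.radians(a if w>h else a-90); a=(a+np.pi/2)%np.pi-np.pi/2
    for v in ([(T,mt)],[(C,mc)],[(T,mt),(C,mc)]):
        r,f=fit(v,lambda q:[box(*q,0)],[x,y,a],[4,4,.1]); print(r.round(3),round(f,3),end=" | ")
    print()
E
```

```text
(185, 229) [208 207 199] [235 238 233]
(330, 350) [57 48 40] [56 48 40]
(240, 240) [255 255 255] [120 125 125]
(416, 413) [146 141 136] [246 246 246]
(390, 307) [135 138 142] [129 131 137]
(390, 331) [125 127 128] [253 253 253]
(450, 250) [129 130 141] [128 131 140]
ledge [6.30895e+02 3.53940e+01 1.36000e-01] 0.973
ledge [6.28353e+02 3.44760e+01 1.33000e-01] 0.972
ledge [6.29113e+02 3.49540e+01 1.36000e-01] 0.961
stop top [146.40625] 0.041 11
stop scene [151.875] 0.33 230
[ 5.63940e+02  3.99457e+02 -2.32000e-01] 0.947 | [ 5.59955e+02  3.98140e+02 -2.42000e-01] 0.923 | [ 5.60965e+02  3.99363e+02 -2.35000e-01] 0.917 | 
[ 4.82166e+02  2.25383e+02 -2.16000e-01] 0.928 | [ 4.78735e+02  2.24012e+02 -1.99000e-01] 0.88 | [ 4.79867e+02  2.24920e+02 -2.23000e-01] 0.886 | 
[472.001  66.659  -0.581] 0.906 | [463.867  65.576  -0.843] 0.672 | [471.2    65.853  -0.593] 0.759 | 
[ 4.34982e+02 -6.54840e+01  6.70000e-02] 0.877 | [ 4.31244e+02 -6.63960e+01  1.07000e-01] 0.504 | [ 4.33793e+02 -6.66170e+01  7.40000e-02] 0.681 |
```

```bash
cat > g.py <<'E'
import sys
from plant import observe
import numpy as np
from scipy.spatial.transform import Rotation as Ro
def go(*wps):
    """wps: (x,y,z,yaw) world; prints the row numbers and rows needed"""
    s=observe(); p=np.array(s["eef_pos"]); R=Ro.from_euler("xyz",s["orientation"])
    print("t",round(s["t"],1),"at",p.round(1),"rpy",np.round(s["orientation"],3),"open",round(s["opening"],1),"F",np.round(s["ft_force"],1),"grip",round(s["grip_force"],1))
    for w in wps:
        d=R.inv().apply(np.array(w[:3])-p); r=(R.inv()*Ro.from_euler("xyz",[np.pi,0,w[3]])).as_rotvec()
        print(w,"xyz",(d/250).round(4),"r",(r/np.pi).round(4),"rows",np.linalg.norm(d)/50,np.degrees(np.linalg.norm(r))/8.59)
L=np.array([629.5,35.0]); A=.136
def led(x,y): 
    c,s=np.cos(A),np.sin(A); return (L+[c*x-s*y,s*x+c*y]).round(1)
if __name__=="__main__": go(*[tuple(map(float,a.split(","))) for a in sys.argv[1:]])
E
python3 - <<'E'
from h import *
from g import *
p=get_image("top")
q=plane(p,[[257.3,212.5],[246.8,213]],75)
c,s=np.cos(A),np.sin(A)
print((q-[630.5,35.2])@np.array([[c,-s],[s,c]]))
p=get_image("scene")  # scene crop: orig = shown/.571/5 + offset
f=lambda u,v:(((u-400)/.571+100)/5+256, v/.571/5+266)
q=plane(p,[f(527,180),f(588,133),f(560,210),f(620,160)],75); print(q,(q-[628.6,34.7])@np.array([[c,-s],[s,c]]))
go((330,-370,240,0),(440,-250,240,-.2),(440,-100,240,-.4),(440,66,240,-.59))
E
```

```text
[[ -6.84765735 144.49000628]
 [ -5.09281516 174.78299618]]
[[632.13657588 189.55584795]
 [579.84106463 182.6667152 ]
 [625.29176047 218.64909453]
 [572.93735892 210.36560131]] [[ 24.49945316 152.94645406]
 [-28.24721068 153.21121915]
 [ 21.66233678 182.69908864]
 [-31.33172257 181.59035287]]
t 1.1 at [ 261.4 -595.1  248.3] rpy [ 3.142 -0.     0.414] open 85.5 F [-0.6  0.1  0.4] grip 0.0
(330, -370, 240, 0) xyz [ 0.6133 -0.7142  0.0332] r [ 0.     -0.      0.1317] rows 4.709738968064982 2.7601848102366078
(440, -250, 240, -0.2) xyz [ 1.2091 -0.9767  0.0332] r [ 0.     -0.      0.1954] rows 7.773603602523128 4.094195971964182
(440, -100, 240, -0.4) xyz [ 1.4504 -1.5261  0.0332] r [-0.    -0.     0.259] rows 10.528250237524725 5.42820713500053
(440, 66, 240, -0.59) xyz [ 1.7174 -2.1341  0.0332] r [-0.     -0.      0.3195] rows 13.697416110426131 6.6955177403841875
```

Request:
{"method": "play_rows", "body": {"rows": [{"x": 0.613, "y": -0.714, "z": 0.03, "rz": 0.132, "grip": 1}, {"x": 0.613, "y": -0.714, "z": 0.03, "rz": 0.132, "grip": 1}, {"x": 0.613, "y": -0.714, "z": 0.03, "rz": 0.132, "grip": 1}, {"x": 0.613, "y": -0.714, "z": 0.03, "rz": 0.132, "grip": 1}, {"x": 1, "y": -0.88, "z": 0.03, "rz": 0.195, "grip": 1}, {"x": 1, "y": -0.88, "z": 0.03, "rz": 0.195, "grip": 1}, {"x": 1, "y": -0.88, "z": 0.03, "rz": 0.195, "grip": 1}]}}

```text
schema error: expected keys rx, ry, rz, x, y, z, grip
```

```bash
python3 g.py 460,-66,240,0.07 440,66,240,-.59
```

```text
t 1.1 at [ 261.4 -595.1  248.3] rpy [ 3.142 -0.     0.414] open 85.5 F [-0.6  0.1  0.4] grip 0.0
(460.0, -66.0, 240.0, 0.07) xyz [ 1.5783 -1.6185  0.0332] r [ 0.     -0.      0.1094] rows 11.304476396134453 2.293280904364108
(440.0, 66.0, 240.0, -0.59) xyz [ 1.7174 -2.1341  0.0332] r [-0.     -0.      0.3195] rows 13.697416110426131 6.6955177403841875
```

All keys are required in every row.

Request:
{"method": "play_rows", "body": {"rows": [{"rx": 0, "ry": 0, "x": 0.613, "y": -0.714, "z": 0.03, "rz": 0.109, "grip": 1}, {"rx": 0, "ry": 0, "x": 0.613, "y": -0.714, "z": 0.03, "rz": 0.109, "grip": 1}, {"rx": 0, "ry": 0, "x": 0.613, "y": -0.714, "z": 0.03, "rz": 0.109, "grip": 1}, {"rx": 0, "ry": 0, "x": 0.613, "y": -0.714, "z": 0.03, "rz": 0.109, "grip": 1}, {"rx": 0, "ry": 0, "x": 1, "y": -0.88, "z": 0.03, "rz": 0.109, "grip": 1}, {"rx": 0, "ry": 0, "x": 1, "y": -0.88, "z": 0.03, "rz": 0.109, "grip": 1}, {"rx": 0, "ry": 0, "x": 1, "y": -0.88, "z": 0.03, "rz": 0.109, "grip": 1}]}}

```text
t: 1.8
eef_pos: [402.9, -291.0, 241.1]
orientation: [3.141, -0.001, 0.072]
ft_force: [0.7, -0.2, -0.3]
opening: 85.2
grip_force: 0.0
```

```bash
python3 g.py 470,-66,230,0.07
```

```text
t 1.8 at [ 402.9 -291.   241.1] rpy [ 3.141e+00 -1.000e-03  7.200e-02] open 85.2 F [ 0.7 -0.2 -0.3] grip 0.0
(470.0, -66.0, 230.0, 0.07) xyz [ 0.3323 -0.8783  0.0445] r [ 0.0001 -0.0002  0.0006] rows 4.7004348466479335 0.012844993496984411
```

Request:
{"method": "play_rows", "body": {"rows": [{"rx": 0, "ry": 0, "x": 0.25, "y": -0.88, "z": 0.1, "rz": 0, "grip": 1}, {"rx": 0, "ry": 0, "x": 0.25, "y": -0.88, "z": 0.1, "rz": 0, "grip": 1}, {"rx": 0, "ry": 0, "x": 0.25, "y": -0.88, "z": 0.1, "rz": 0, "grip": 1}, {"rx": 0, "ry": 0, "x": 0.25, "y": -0.88, "z": 0.1, "rz": 0, "grip": 1}, {"rx": 0, "ry": 0, "x": 0.25, "y": -0.88, "z": 0.1, "rz": 0, "grip": 1}, {"rx": 0, "ry": 0, "x": 0.25, "y": -0.88, "z": 0.1, "rz": 0, "grip": 1}]}}

```text
t: 2.4
eef_pos: [448.7, -66.1, 215.6]
orientation: [-3.141, 0.0, 0.075]
ft_force: [0.2, 0.2, -0.2]
opening: 85.7
grip_force: 0.0
```

Run:
```python
from h import *
from g import go
p=get_image("wrist"); print(p["R"],p["t"],p["mtx"][0])
print([(b["uv"],round(b["conf"],2)) for b in boxes_of(p,"coupon0")])
im=draw(p,box(433.8,-66,.074,0)); cv2.imwrite("pics/w1.png",im[:,:,::-1]); go((434,-66,20,.074))
```

```text
[[ 7.55197268e-02 -9.97144305e-01  7.47476233e-05]
 [-9.60183704e-01 -7.27002580e-02  2.69744188e-01]
 [-2.68968447e-01 -2.04427789e-02 -9.62932016e-01]] [-99.86189618 399.89411045 466.08718856] [416.31091331   0.         319.52763686]
[([83.3, 324.7], 0.91), ([312.9, 228.7], 0.81), ([154.3, 171.9], 0.8), ([467.3, 261.1], 0.74)]
t 2.5 at [448.6 -68.8 215.9] rpy [ 3.141 -0.     0.073] open 85.7 F [-0.1 -0.3 -0.1] grip 0.0
(434, -66, 20, 0.074) xyz [-0.0574 -0.0154  0.7835] r [ 0.0001 -0.     -0.0002] rows 3.9288255528582625 0.003715373853883796
```

View pics/w1.png

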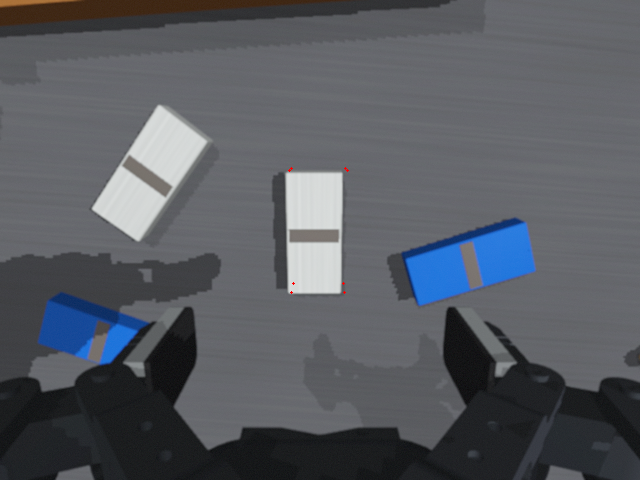

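The picture shows the grey steel coupon at (315,233) matching my estimate. Blue look-alikes sit at (470,262) and (95,330), clear of the fingers. Now a wrist refine, then the grasp.

```bash
cat >> h.py <<'E'
def wfit(x,y,a,z0=0,p=None):
    p=p or get_image("wrist")
    hsv=cv2.cvtColor(p["img"],cv2.COLOR_RGB2HSV)
    m=((hsv[...,1]<45)&(hsv[...,2]>150)).astype(np.uint8)
    m=cv2.morphologyEx(m,cv2.MORPH_OPEN,np.ones((3,3)))
    m=cv2.morphologyEx(m,cv2.MORPH_CLOSE,np.ones((17,17)))
    r,f=fit([(p,m)],lambda q:[box(*q,z0)],[x,y,a],[4,4,.06]); print("wfit",r.round(3),round(f,3)); return r
E
python3 - <<'E'
from h import *
from g import go
p=get_image("wrist")
r=wfit(434,-66,.074,0,p); wfit(471,66,-.59,0,p)
go((r[0],r[1],60,r[2]),(r[0],r[1],19.5,r[2]))
E
```

```text
wfit [ 4.30782e+02 -6.30660e+01  7.60000e-02] 0.967
wfit [468.706  69.721  -0.603] 0.897
t 2.5 at [448.6 -69.5 215.9] rpy [ 3.141 -0.     0.072] open 85.3 F [-1.1 -0.6  0.6] grip 0.0
(np.float64(430.7818425970363), np.float64(-63.06614814650261), 60, np.float64(0.07578504072249521)) xyz [-0.0693 -0.0309  0.6238] r [ 0.0001 -0.0001 -0.0012] rows 3.1417320732684457 0.024845141721448954
(np.float64(430.7818425970363), np.float64(-63.06614814650261), 19.5, np.float64(0.07578504072249521)) xyz [-0.0693 -0.0309  0.7858] r [ 0.0001 -0.0001 -0.0012] rows 3.947045545555586 0.024845141721448954
```

Request:
{"method": "play_rows", "body": {"rows": [{"rx": 0, "ry": 0, "x": -0.065, "y": -0.025, "z": 0.62, "rz": 0, "grip": 0.46}, {"rx": 0, "ry": 0, "x": -0.065, "y": -0.025, "z": 0.62, "rz": 0, "grip": 0.46}, {"rx": 0, "ry": 0, "x": -0.065, "y": -0.025, "z": 0.62, "rz": 0, "grip": 0.46}, {"rx": 0, "ry": 0, "x": -0.065, "y": -0.025, "z": 0.62, "rz": 0, "grip": 0.46}, {"rx": 0, "ry": 0, "x": -0.065, "y": -0.025, "z": 0.78, "rz": 0, "grip": 0.46}, {"rx": 0, "ry": 0, "x": -0.065, "y": -0.025, "z": 0.786, "rz": 0, "grip": 0.46}]}}

```text
t: 3.15
eef_pos: [430.9, -64.8, 17.7]
orientation: [-3.14, 0.004, 0.07]
ft_force: [-0.3, -0.5, -0.0]
opening: 61.8
grip_force: 0.0
```

Run:
```python
from h import *
from g import go
p=get_image("wrist");cv2.imwrite("pics/w2.png",draw(p,box(432,-64.5,.076,0))[:,:,::-1]); go((432,-64.5,19.5,.076))
```

```text
t 3.2 at [431.4 -64.8  19.3] rpy [-3.141e+00  3.000e-03  7.000e-02] open 62.2 F [-0.7  0.   0.4] grip 0.0
(432, -64.5, 19.5, 0.076) xyz [ 0.0026 -0.0009 -0.0009] r [-0.0002  0.0008 -0.0018] rows 0.014568672599509227 0.04210619302988374
```

View pics/w2.png

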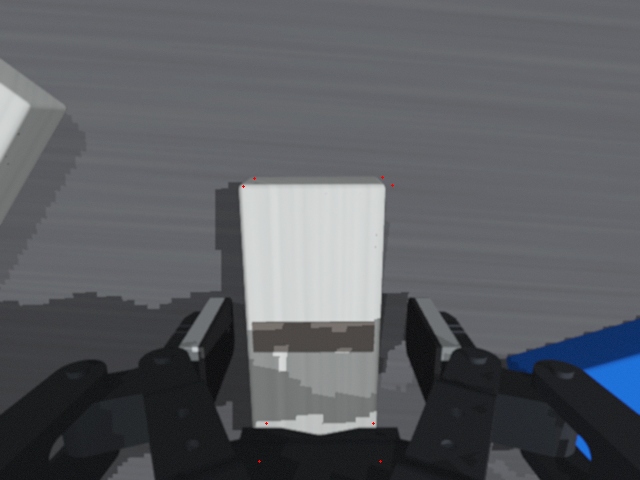

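Request:
{"method": "play_rows", "body": {"rows": [{"rx": 0, "ry": 0, "x": 0, "y": 0, "z": 0, "rz": 0, "grip": -1}, {"rx": 0, "ry": 0, "x": 0, "y": 0, "z": 0, "rz": 0, "grip": -1}, {"rx": 0, "ry": 0, "x": 0, "y": 0, "z": 0, "rz": 0, "grip": -1}, {"rx": 0, "ry": 0, "x": 0, "y": 0, "z": 0, "rz": 0, "grip": -1}, {"rx": 0, "ry": 0, "x": 0, "y": 0, "z": 0, "rz": 0, "grip": -1}]}}

```text
t: 3.7
eef_pos: [432.9, -64.6, 21.8]
orientation: [3.141, -0.003, 0.071]
ft_force: [-3.6, -1.3, 15.1]
opening: 42.6
grip_force: 63.4
```

Run:
```python
from g import *
t=led(-20,-100); go((432,-64.5,115,.075),(*t,115,A),(*t,66,A))
```

```text
t 3.7 at [432.9 -64.6  21.8] rpy [ 3.141e+00 -3.000e-03  7.100e-02] open 42.6 F [-3.6 -1.3 15.1] grip 63.4
(432, -64.5, 115, 0.075) xyz [-2.400e-03 -2.000e-04 -3.729e-01] r [ 0.0003 -0.001  -0.0012] rows 1.8646372624253829 0.032479328112965854
(np.float64(623.2), np.float64(-66.8), 115, 0.136) xyz [ 0.7598  0.0634 -0.3706] r [ 0.0003 -0.0009 -0.0206] rows 4.238467143444345 0.43223652504683885
(np.float64(623.2), np.float64(-66.8), 66, 0.136) xyz [ 0.7592  0.0632 -0.1746] r [ 0.0003 -0.0009 -0.0206] rows 3.9077468157781885 0.43223652504683885
```

Request:
{"method": "play_rows", "body": {"rows": [{"rx": 0, "ry": 0, "x": 0, "y": 0, "z": -0.2, "rz": 0, "grip": -1}, {"rx": 0, "ry": 0, "x": 0, "y": 0, "z": -0.4, "rz": 0, "grip": -1}, {"rx": 0, "ry": 0, "x": 0.2, "y": 0.02, "z": -0.4, "rz": -0.02, "grip": -1}, {"rx": 0, "ry": 0, "x": 0.4, "y": 0.04, "z": -0.4, "rz": -0.02, "grip": -1}, {"rx": 0, "ry": 0, "x": 0.6, "y": 0.06, "z": -0.4, "rz": -0.02, "grip": -1}, {"rx": 0, "ry": 0, "x": 0.7, "y": 0.063, "z": -0.4, "rz": -0.02, "grip": -1}, {"rx": 0, "ry": 0, "x": 0.7, "y": 0.063, "z": -0.4, "rz": -0.02, "grip": -1}]}}

```text
t: 4.4
eef_pos: [611.8, -67.6, 122.0]
orientation: [3.14, -0.006, 0.135]
ft_force: [-0.2, -0.0, -7.7]
opening: 42.2
grip_force: 67.1
```

```bash
cat > lf.py <<'E'
# ledge line check with the wrist camera: draw the ledge model and save
from h import *
from g import *
def show(name,extra=()):
    p=get_image("wrist"); im=p["img"].copy()
    P=[]
    for x,z in((-36,45),(36,45),(36,57),(44,57)):
        P+= [[*led(x,y),z] for y in np.arange(-200,201,4)]
    uv=proj(p,P); ok=(np.dot(P,p["R"].T)+p["t"])[:,2]>50
    for u in uv[ok]:
        if 0<u[0]<640 and 0<u[1]<480: cv2.circle(im,tuple(int(v) for v in u.round()),1,(0,255,0),-1)
    for B in extra: im=draw(p,B,(255,0,0),im)
    cv2.imwrite(f"pics/{name}.png",im[:,:,::-1]); return p
E
python3 - <<'E'
from lf import *
show("w3"); t=led(-20,-100); go((*t,115,A),(*t,68,A))
E
```

```text
t 4.5 at [609.2 -67.4 121.4] rpy [ 3.141e+00 -3.000e-03  1.350e-01] open 42.1 F [-1.2  0.3 -7.2] grip 67.0
(np.float64(623.2), np.float64(-66.8), 115, 0.136) xyz [0.0559 0.005  0.0256] r [ 0.0002 -0.0008 -0.0004] rows 0.30849550403870396 0.020429711337375728
(np.float64(623.2), np.float64(-66.8), 68, 0.136) xyz [0.0554 0.0048 0.2136] r [ 0.0002 -0.0008 -0.0004] rows 1.1035867368096317 0.020429711337375728
```

View pics/w3.png

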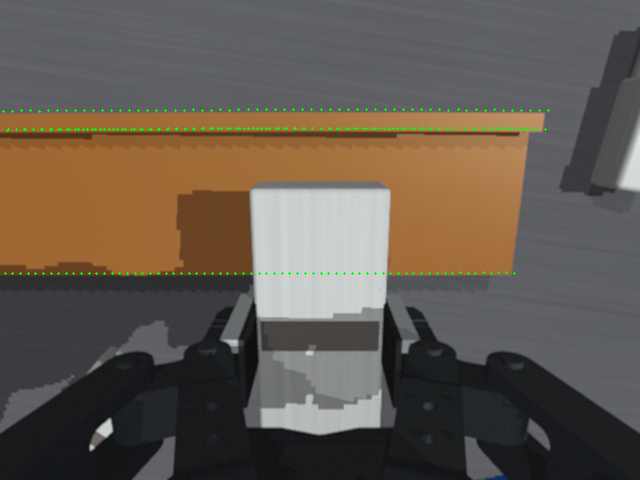

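Request:
{"method": "play_rows", "body": {"rows": [{"rx": 0, "ry": 0, "x": 0.055, "y": 0.005, "z": 0.1, "rz": 0, "grip": -1}, {"rx": 0, "ry": 0, "x": 0.055, "y": 0.005, "z": 0.18, "rz": 0, "grip": -1}, {"rx": 0, "ry": 0, "x": 0.055, "y": 0.005, "z": 0.21, "rz": 0, "grip": -1}, {"rx": 0, "ry": 0, "x": 0.055, "y": 0.005, "z": 0.212, "rz": 0, "grip": -1}, {"rx": 0, "ry": 0, "x": 0.055, "y": 0.005, "z": 0.212, "rz": 0, "grip": -1}]}}

```text
t: 4.95
eef_pos: [620.8, -66.9, 67.5]
orientation: [3.142, -0.0, 0.134]
ft_force: [-0.5, 0.0, -6.7]
opening: 42.6
grip_force: 67.0
```

Request:
{"method": "play_rows", "body": {"rows": [{"rx": 0, "ry": 0, "x": 0, "y": 0, "z": 0.004, "rz": 0, "grip": -1}, {"rx": 0, "ry": 0, "x": 0, "y": 0, "z": 0.004, "rz": 0, "grip": 0.2}, {"rx": 0, "ry": 0, "x": 0, "y": 0, "z": 0.004, "rz": 0, "grip": 0.2}, {"rx": 0, "ry": 0, "x": 0, "y": 0, "z": -0.2, "rz": 0, "grip": 0.3}, {"rx": 0, "ry": 0, "x": 0, "y": 0, "z": -0.4, "rz": 0, "grip": 0.46}, {"rx": 0, "ry": 0, "x": -0.2, "y": 0, "z": -0.6, "rz": 0, "grip": 0.46}, {"rx": 0, "ry": 0, "x": -0.2, "y": 0, "z": -0.6, "rz": 0, "grip": 0.46}]}}

```text
t: 5.65
eef_pos: [571.2, -73.8, 220.0]
orientation: [3.14, -0.003, 0.134]
ft_force: [-0.5, -0.7, -0.9]
opening: 62.5
grip_force: 0.0
```

Run:
```python
from h import *
from g import *
t=led(-22,-100); r=wfit(*t,A,45); print(t)
c,s=np.cos(A),np.sin(A);print("ledge frame",(r[:2]-L)@np.array([[c,-s],[s,c]]),r[2]-A)
go((455,70,165,-.6))
```

```text
wfit [ 6.20688e+02 -6.73720e+01  1.37000e-01] 0.981
[621.3 -67.1]
ledge frame [ -22.6099519  -100.23195812] 0.0013786446354184245
t 5.7 at [570.1 -74.  221.1] rpy [ 3.14  -0.004  0.134] open 62.5 F [ 0.4 -1.   2.4] grip 0.0
(455, 70, 165, -0.6) xyz [-0.38   -0.6327  0.222 ] r [ 0.     -0.0013  0.2337] rows 3.8535695088499597 4.896542634939307
```

Request:
{"method": "play_rows", "body": {"rows": [{"rx": 0, "ry": 0, "x": -0.38, "y": -0.63, "z": 0.2, "rz": 0.234, "grip": 0.46}, {"rx": 0, "ry": 0, "x": -0.38, "y": -0.63, "z": 0.2, "rz": 0.234, "grip": 0.46}, {"rx": 0, "ry": 0, "x": -0.38, "y": -0.63, "z": 0.2, "rz": 0.234, "grip": 0.46}, {"rx": 0, "ry": 0, "x": -0.38, "y": -0.63, "z": 0.2, "rz": 0.234, "grip": 0.46}, {"rx": 0, "ry": 0, "x": -0.38, "y": -0.63, "z": 0.2, "rz": 0.234, "grip": 0.46}, {"rx": 0, "ry": 0, "x": -0.38, "y": -0.63, "z": 0.2, "rz": 0.234, "grip": 0.46}, {"rx": 0, "ry": 0, "x": -0.38, "y": -0.63, "z": 0.2, "rz": 0.234, "grip": 0.46}, {"rx": 0, "ry": 0, "x": -0.38, "y": -0.63, "z": 0.2, "rz": 0.234, "grip": 0.46}]}}

```text
t: 6.5
eef_pos: [457.5, 69.4, 166.6]
orientation: [-3.141, -0.001, -0.598]
ft_force: [0.2, -0.4, -0.7]
opening: 62.3
grip_force: 0.0
```

```bash
cat > pick.py <<'E'
from h import *
from g import *
x,y,a=map(float,sys.argv[1:4]); r=wfit(x,y,a); go((*r[:2],23,r[2]))
E
python3 pick.py 470 67 -.6
```

```text
wfit [469.766  68.442  -0.584] 0.982
t 6.5 at [457.3  69.3 166.5] rpy [-3.141e+00 -1.000e-03 -5.990e-01] open 62.2 F [-0.5 -0.2  0.9] grip 0.0
(np.float64(469.7660346064109), np.float64(68.44236801818664), 23, np.float64(-0.5835255092588181)) xyz [ 0.0427 -0.0249  0.574 ] r [-0.0001 -0.0002 -0.0049] rows 2.8806092971202895 0.10325595911430939
```

Request:
{"method": "play_rows", "body": {"rows": [{"rx": 0, "ry": 0, "x": 0.043, "y": -0.025, "z": 0.2, "rz": -0.005, "grip": 0.46}, {"rx": 0, "ry": 0, "x": 0.043, "y": -0.025, "z": 0.4, "rz": -0.005, "grip": 0.46}, {"rx": 0, "ry": 0, "x": 0.043, "y": -0.025, "z": 0.55, "rz": -0.005, "grip": 0.46}, {"rx": 0, "ry": 0, "x": 0.043, "y": -0.025, "z": 0.574, "rz": -0.005, "grip": 0.46}, {"rx": 0, "ry": 0, "x": 0.043, "y": -0.025, "z": 0.574, "rz": -0.005, "grip": -1}, {"rx": 0, "ry": 0, "x": 0.043, "y": -0.025, "z": 0.574, "rz": -0.005, "grip": -1}, {"rx": 0, "ry": 0, "x": 0.043, "y": -0.025, "z": 0.574, "rz": -0.005, "grip": -1}, {"rx": 0, "ry": 0, "x": 0.043, "y": -0.025, "z": 0.574, "rz": -0.005, "grip": -1}]}}

```text
t: 7.35
eef_pos: [469.8, 69.0, 24.2]
orientation: [-3.14, -0.002, -0.585]
ft_force: [-0.7, -0.2, -7.0]
opening: 42.3
grip_force: 62.2
```

```bash
cat > place.py <<'E'
from g import *
t=led(-20,float(sys.argv[1])); go((*t,122,A),(*t,68.5,A))
E
python3 place.py -32
```

```text
t 7.3 at [469.8  69.   24.2] rpy [-3.14e+00 -2.00e-03 -5.85e-01] open 42.3 F [-0.7 -0.2 -7. ] grip 62.2
(np.float64(614.0), np.float64(0.6), 122, 0.136) xyz [ 0.6327 -0.091  -0.3901] r [-2.000e-04 -7.000e-04 -2.295e-01] rows 3.744092680477226 4.809146949595169
(np.float64(614.0), np.float64(0.6), 68.5, 0.136) xyz [ 0.6323 -0.0907 -0.1761] r [-2.000e-04 -7.000e-04 -2.295e-01] rows 3.312912419669686 4.809146949595169
```

Request:
{"method": "play_rows", "body": {"rows": [{"rx": 0, "ry": 0, "x": 0, "y": 0, "z": -0.2, "rz": 0, "grip": -1}, {"rx": 0, "ry": 0, "x": 0, "y": 0, "z": -0.4, "rz": 0, "grip": -1}, {"rx": 0, "ry": 0, "x": 0.2, "y": -0.03, "z": -0.4, "rz": -0.08, "grip": -1}, {"rx": 0, "ry": 0, "x": 0.4, "y": -0.06, "z": -0.4, "rz": -0.15, "grip": -1}, {"rx": 0, "ry": 0, "x": 0.55, "y": -0.09, "z": -0.4, "rz": -0.23, "grip": -1}, {"rx": 0, "ry": 0, "x": 0.632, "y": -0.091, "z": -0.4, "rz": -0.23, "grip": -1}, {"rx": 0, "ry": 0, "x": 0.632, "y": -0.091, "z": -0.4, "rz": -0.23, "grip": -1}, {"rx": 0, "ry": 0, "x": 0.632, "y": -0.091, "z": -0.4, "rz": -0.23, "grip": -1}]}}

```text
t: 8.15
eef_pos: [613.3, 0.2, 123.3]
orientation: [3.142, -0.0, 0.139]
ft_force: [-0.5, 0.1, -7.7]
opening: 42.2
grip_force: 66.7
```

```bash
python3 - <<'E'
from lf import *
p=show("w4")
print([(b["uv"],round(b["conf"],2)) for b in boxes_of(p,"stop_face")])
E
python3 place.py -32
```

```text
[([5.7, 346.5], 0.16)]
t 8.2 at [612.6   0.8 123.2] rpy [-3.141  0.     0.134] open 42.6 F [ 0.2 -0.5 -7.7] grip 66.7
(np.float64(614.0), np.float64(0.6), 122, 0.136) xyz [0.0055 0.0014 0.0047] r [-0.      0.0001 -0.0008] rows 0.036572341401886 0.016396507352451704
(np.float64(614.0), np.float64(0.6), 68.5, 0.136) xyz [0.0055 0.0014 0.2187] r [-0.      0.0001 -0.0008] rows 1.0936637707550831 0.016396507352451704
```

View pics/w4.png

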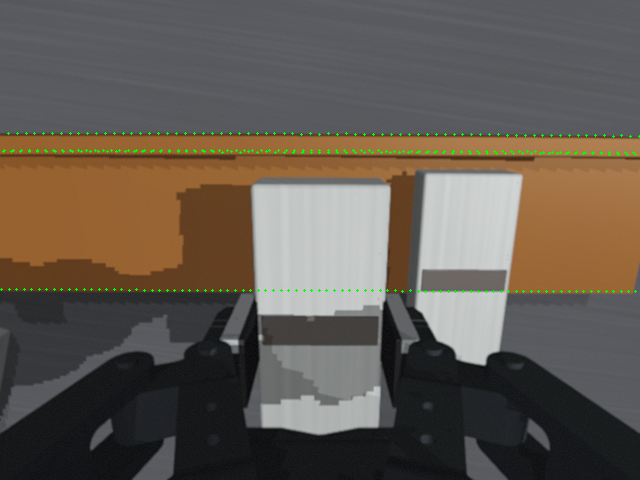

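Request:
{"method": "play_rows", "body": {"rows": [{"rx": 0, "ry": 0, "x": 0.005, "y": 0.001, "z": 0.1, "rz": 0, "grip": -1}, {"rx": 0, "ry": 0, "x": 0.005, "y": 0.001, "z": 0.18, "rz": 0, "grip": -1}, {"rx": 0, "ry": 0, "x": 0.005, "y": 0.001, "z": 0.212, "rz": 0, "grip": -1}, {"rx": 0, "ry": 0, "x": 0.005, "y": 0.001, "z": 0.216, "rz": 0, "grip": -1}, {"rx": 0, "ry": 0, "x": 0.005, "y": 0.001, "z": 0.216, "rz": 0, "grip": -1}]}}

```text
t: 8.75
eef_pos: [614.4, 0.8, 69.2]
orientation: [3.142, -0.0, 0.136]
ft_force: [0.3, 0.9, -6.6]
opening: 42.0
grip_force: 66.7
```

Request:
{"method": "play_rows", "body": {"rows": [{"rx": 0, "ry": 0, "x": 0, "y": 0, "z": 0.003, "rz": 0, "grip": -1}, {"rx": 0, "ry": 0, "x": 0, "y": 0, "z": 0.003, "rz": 0, "grip": 0.2}, {"rx": 0, "ry": 0, "x": 0, "y": 0, "z": 0.003, "rz": 0, "grip": 0.2}, {"rx": 0, "ry": 0, "x": 0, "y": 0, "z": -0.2, "rz": 0, "grip": 0.3}, {"rx": 0, "ry": 0, "x": 0, "y": 0, "z": -0.4, "rz": 0, "grip": 0.46}, {"rx": 0, "ry": 0, "x": -0.15, "y": -0.1, "z": -0.6, "rz": 0, "grip": 0.46}, {"rx": 0, "ry": 0, "x": -0.3, "y": -0.2, "z": -0.6, "rz": 0, "grip": 0.46}, {"rx": 0, "ry": 0, "x": -0.3, "y": -0.2, "z": -0.6, "rz": 0, "grip": 0.46}]}}

```text
t: 9.55
eef_pos: [530.0, 41.2, 221.0]
orientation: [-3.141, -0.001, 0.138]
ft_force: [-0.8, -0.4, -0.8]
opening: 62.3
grip_force: 0.0
```

Run:
```python
from lf import *
p=show("w5",[box(*led(-20,-32),A,45)])
r=wfit(*led(-20,-32),A,45,p);c,s=np.cos(A),np.sin(A);print("ledge frame",(r[:2]-L)@np.array([[c,-s],[s,c]]),r[2]-A)
go((465,225,190,-.21))
```

```text
wfit [ 6.15089e+02 -2.50000e-01  1.26000e-01] 0.936
ledge frame [-19.05676589 -32.97081487] -0.009828103566529467
t 9.6 at [530.8  41.  220.6] rpy [-3.141e+00 -1.000e-03  1.380e-01] open 62.0 F [0.3 0.4 0.6] grip 0.0
(465, 225, 190, -0.21) xyz [-0.1596 -0.7651  0.1224] r [-1.000e-04 -4.000e-04  1.108e-01] rows 3.95559425315827 2.3226223072252616
```

View pics/w5.png

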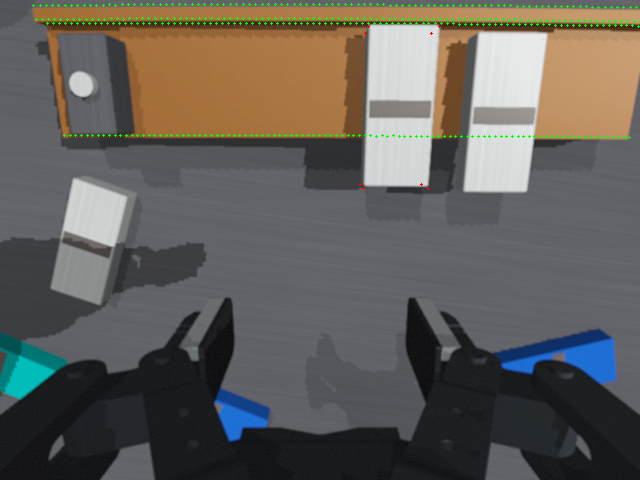

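Run:
```python
from lf import *
p=get_image("wrist");c,s=np.cos(A),np.sin(A);M=np.array([[c,-s],[s,c]])
print(np.round((plane(p,[[126,45],[133,135]],45)-L)@M,1),np.round((plane(p,[[107,36],[115,133]],75)-L)@M,1))
```

```text
[[ 23.2 148.7]
 [-35.2 150.6]] [[ 23.  146.7]
 [-33.3 148.9]]
```

Request:
{"method": "play_rows", "body": {"rows": [{"rx": 0, "ry": 0, "x": -0.16, "y": -0.765, "z": 0.12, "rz": 0.11, "grip": 0.46}, {"rx": 0, "ry": 0, "x": -0.16, "y": -0.765, "z": 0.12, "rz": 0.11, "grip": 0.46}, {"rx": 0, "ry": 0, "x": -0.16, "y": -0.765, "z": 0.12, "rz": 0.11, "grip": 0.46}, {"rx": 0, "ry": 0, "x": -0.16, "y": -0.765, "z": 0.12, "rz": 0.11, "grip": 0.46}, {"rx": 0, "ry": 0, "x": -0.16, "y": -0.765, "z": 0.12, "rz": 0.11, "grip": 0.46}, {"rx": 0, "ry": 0, "x": -0.16, "y": -0.765, "z": 0.12, "rz": 0.11, "grip": 0.46}, {"rx": 0, "ry": 0, "x": -0.16, "y": -0.765, "z": 0.12, "rz": 0.11, "grip": 0.46}]}}

```text
t: 10.35
eef_pos: [468.4, 223.3, 188.6]
orientation: [3.141, -0.0, -0.208]
ft_force: [0.1, 0.6, 0.5]
opening: 62.5
grip_force: 0.0
```

```bash
python3 pick.py 480 225 -.22
```

```text
wfit [ 4.79134e+02  2.26514e+02 -2.12000e-01] 0.986
t 10.4 at [468.5 222.9 188.7] rpy [ 3.142 -0.    -0.209] open 62.5 F [0.3 0.5 0.7] grip 0.0
(np.float64(479.1341136512809), np.float64(226.5142125090384), 23, np.float64(-0.21241279671433574)) xyz [ 0.0382 -0.023   0.663 ] r [ 0.     -0.0001  0.0011] rows 3.3222714237593323 0.0233705263265083
```

Request:
{"method": "play_rows", "body": {"rows": [{"rx": 0, "ry": 0, "x": 0.038, "y": -0.023, "z": 0.2, "rz": 0, "grip": 0.46}, {"rx": 0, "ry": 0, "x": 0.038, "y": -0.023, "z": 0.4, "rz": 0, "grip": 0.46}, {"rx": 0, "ry": 0, "x": 0.038, "y": -0.023, "z": 0.6, "rz": 0, "grip": 0.46}, {"rx": 0, "ry": 0, "x": 0.038, "y": -0.023, "z": 0.661, "rz": 0, "grip": 0.46}, {"rx": 0, "ry": 0, "x": 0.038, "y": -0.023, "z": 0.661, "rz": 0, "grip": -1}, {"rx": 0, "ry": 0, "x": 0.038, "y": -0.023, "z": 0.661, "rz": 0, "grip": -1}, {"rx": 0, "ry": 0, "x": 0.038, "y": -0.023, "z": 0.661, "rz": 0, "grip": -1}, {"rx": 0, "ry": 0, "x": 0.038, "y": -0.023, "z": 0.661, "rz": 0, "grip": -1}]}}

```text
t: 11.2
eef_pos: [478.9, 227.5, 24.8]
orientation: [-3.14, -0.002, -0.209]
ft_force: [0.5, 0.1, -6.2]
opening: 42.3
grip_force: 63.8
```

```bash
python3 place.py 36
```

```text
t 11.2 at [478.9 227.5  24.8] rpy [-3.14e+00 -2.00e-03 -2.09e-01] open 42.3 F [ 0.5  0.1 -6.2] grip 63.8
(np.float64(604.8), np.float64(68.0), 122, 0.136) xyz [ 0.6254  0.5194 -0.3881] r [-0.0003 -0.0006 -0.1097] rows 4.504041166340186 2.2984255777884814
(np.float64(604.8), np.float64(68.0), 68.5, 0.136) xyz [ 0.625   0.5196 -0.1741] r [-0.0003 -0.0006 -0.1097] rows 4.156092200530219 2.2984255777884814
```

Request:
{"method": "play_rows", "body": {"rows": [{"rx": 0, "ry": 0, "x": 0, "y": 0, "z": -0.2, "rz": 0, "grip": -1}, {"rx": 0, "ry": 0, "x": 0, "y": 0, "z": -0.39, "rz": 0, "grip": -1}, {"rx": 0, "ry": 0, "x": 0.15, "y": 0.13, "z": -0.39, "rz": -0.03, "grip": -1}, {"rx": 0, "ry": 0, "x": 0.3, "y": 0.26, "z": -0.39, "rz": -0.06, "grip": -1}, {"rx": 0, "ry": 0, "x": 0.45, "y": 0.39, "z": -0.39, "rz": -0.11, "grip": -1}, {"rx": 0, "ry": 0, "x": 0.6, "y": 0.5, "z": -0.39, "rz": -0.11, "grip": -1}, {"rx": 0, "ry": 0, "x": 0.625, "y": 0.519, "z": -0.39, "rz": -0.11, "grip": -1}, {"rx": 0, "ry": 0, "x": 0.625, "y": 0.519, "z": -0.39, "rz": -0.11, "grip": -1}]}}

```text
t: 12.0
eef_pos: [605.3, 66.5, 121.8]
orientation: [3.141, -0.002, 0.135]
ft_force: [-0.8, 0.4, -6.3]
opening: 42.0
grip_force: 67.0
```

```bash
python3 place.py 36
```

```text
t 12.0 at [605.3  66.5 121.8] rpy [ 3.141e+00 -2.000e-03  1.350e-01] open 42.0 F [-0.8  0.4 -6.3] grip 67.0
(np.float64(604.8), np.float64(68.0), 122, 0.136) xyz [-0.0012 -0.0064 -0.0006] r [ 0.0001 -0.0005 -0.0004] rows 0.03252998326340077 0.014560753396804592
(np.float64(604.8), np.float64(68.0), 68.5, 0.136) xyz [-0.0016 -0.0064  0.2134] r [ 0.0001 -0.0005 -0.0004] rows 1.067385407458098 0.014560753396804592
```

Request:
{"method": "play_rows", "body": {"rows": [{"rx": 0, "ry": 0, "x": 0, "y": -0.003, "z": 0.1, "rz": 0, "grip": -1}, {"rx": 0, "ry": 0, "x": 0, "y": -0.003, "z": 0.18, "rz": 0, "grip": -1}, {"rx": 0, "ry": 0, "x": 0, "y": -0.003, "z": 0.208, "rz": 0, "grip": -1}, {"rx": 0, "ry": 0, "x": 0, "y": -0.003, "z": 0.21, "rz": 0, "grip": -1}, {"rx": 0, "ry": 0, "x": 0, "y": -0.003, "z": 0.21, "rz": 0, "grip": -1}]}}

```text
t: 12.5
eef_pos: [603.9, 69.5, 69.2]
orientation: [-3.142, -0.001, 0.138]
ft_force: [0.3, 0.0, -6.4]
opening: 42.5
grip_force: 67.0
```

Request:
{"method": "play_rows", "body": {"rows": [{"rx": 0, "ry": 0, "x": 0, "y": 0, "z": 0.003, "rz": 0, "grip": -1}, {"rx": 0, "ry": 0, "x": 0, "y": 0, "z": 0.003, "rz": 0, "grip": 0.2}, {"rx": 0, "ry": 0, "x": 0, "y": 0, "z": 0.003, "rz": 0, "grip": 0.2}, {"rx": 0, "ry": 0, "x": 0, "y": 0, "z": -0.2, "rz": 0, "grip": 0.3}, {"rx": 0, "ry": 0, "x": 0, "y": 0, "z": -0.4, "rz": 0, "grip": 0.46}, {"rx": 0, "ry": 0, "x": -0.15, "y": -0.1, "z": -0.6, "rz": 0, "grip": 0.46}, {"rx": 0, "ry": 0, "x": -0.3, "y": -0.3, "z": -0.6, "rz": 0, "grip": 0.46}, {"rx": 0, "ry": 0, "x": -0.3, "y": -0.3, "z": -0.6, "rz": 0, "grip": 0.46}]}}

```text
t: 13.3
eef_pos: [517.8, 134.2, 220.8]
orientation: [-3.141, -0.003, 0.137]
ft_force: [-0.6, -0.3, -1.2]
opening: 62.5
grip_force: 0.0
```

```bash
python3 g.py 545,397,190,-.235
```

```text
t 13.3 at [517.8 134.2 220.8] rpy [-3.141e+00 -3.000e-03  1.370e-01] open 62.5 F [-0.6 -0.3 -1.2] grip 0.0
(545.0, 397.0, 190.0, -0.235) xyz [ 0.2511 -1.0263  0.1243] r [-0.0003 -0.0008  0.1184] rows 5.319135392448893 2.4814294802295787
```

Request:
{"method": "play_rows", "body": {"rows": [{"rx": 0, "ry": 0, "x": 0.25, "y": -1, "z": 0.12, "rz": 0.118, "grip": 0.46}, {"rx": 0, "ry": 0, "x": 0.25, "y": -1, "z": 0.12, "rz": 0.118, "grip": 0.46}, {"rx": 0, "ry": 0, "x": 0.25, "y": -1, "z": 0.12, "rz": 0.118, "grip": 0.46}, {"rx": 0, "ry": 0, "x": 0.25, "y": -1, "z": 0.12, "rz": 0.118, "grip": 0.46}, {"rx": 0, "ry": 0, "x": 0.25, "y": -1, "z": 0.12, "rz": 0.118, "grip": 0.46}, {"rx": 0, "ry": 0, "x": 0.25, "y": -1, "z": 0.12, "rz": 0.118, "grip": 0.46}, {"rx": 0, "ry": 0, "x": 0.25, "y": -1, "z": 0.12, "rz": 0.118, "grip": 0.46}, {"rx": 0, "ry": 0, "x": 0.25, "y": -1, "z": 0.12, "rz": 0.118, "grip": 0.46}]}}

```text
t: 14.1
eef_pos: [546.8, 388.7, 188.5]
orientation: [3.141, 0.0, -0.233]
ft_force: [-0.2, -0.3, -0.2]
opening: 62.7
grip_force: 0.0
```

```bash
python3 pick.py 561 399 -.235
```

```text
wfit [ 5.60440e+02  3.99805e+02 -2.40000e-01] 0.985
t 14.2 at [547.  388.1 188.7] rpy [ 3.141  0.    -0.234] open 62.1 F [-0.1 -0.2 -0.1] grip 0.0
(np.float64(560.4400635334339), np.float64(399.80457441882186), 23, np.float64(-0.24011680403441543)) xyz [ 0.0415 -0.0581  0.6629] r [0.0001 0.     0.0021] rows 3.333849249682587 0.043554705636839774
```

Request:
{"method": "play_rows", "body": {"rows": [{"rx": 0, "ry": 0, "x": 0.041, "y": -0.058, "z": 0.2, "rz": 0.002, "grip": 0.46}, {"rx": 0, "ry": 0, "x": 0.041, "y": -0.058, "z": 0.4, "rz": 0.002, "grip": 0.46}, {"rx": 0, "ry": 0, "x": 0.041, "y": -0.058, "z": 0.6, "rz": 0.002, "grip": 0.46}, {"rx": 0, "ry": 0, "x": 0.041, "y": -0.058, "z": 0.661, "rz": 0.002, "grip": 0.46}, {"rx": 0, "ry": 0, "x": 0.041, "y": -0.058, "z": 0.661, "rz": 0.002, "grip": -1}, {"rx": 0, "ry": 0, "x": 0.041, "y": -0.058, "z": 0.661, "rz": 0.002, "grip": -1}, {"rx": 0, "ry": 0, "x": 0.041, "y": -0.058, "z": 0.661, "rz": 0.002, "grip": -1}, {"rx": 0, "ry": 0, "x": 0.041, "y": -0.058, "z": 0.661, "rz": 0.002, "grip": -1}]}}

```text
t: 14.95
eef_pos: [561.3, 401.3, 25.3]
orientation: [-3.14, -0.002, -0.24]
ft_force: [-0.0, 0.3, -6.7]
opening: 42.3
grip_force: 65.2
```

```bash
python3 place.py 103.5
```

```text
t 14.9 at [561.3 401.3  25.3] rpy [-3.14e+00 -2.00e-03 -2.40e-01] open 42.3 F [-0.   0.3 -6.7] grip 65.2
(np.float64(595.7), np.float64(134.8), 122, 0.136) xyz [ 0.3875  1.0023 -0.3879] r [-0.0005 -0.0007 -0.1196] rows 5.712495507971256 2.5060647340753848
(np.float64(595.7), np.float64(134.8), 68.5, 0.136) xyz [ 0.3871  1.0027 -0.1739] r [-0.0005 -0.0007 -0.1196] rows 5.444170019938725 2.5060647340753848
```

Request:
{"method": "play_rows", "body": {"rows": [{"rx": 0, "ry": 0, "x": 0, "y": 0, "z": -0.2, "rz": 0, "grip": -1}, {"rx": 0, "ry": 0, "x": 0, "y": 0.05, "z": -0.4, "rz": 0, "grip": -1}, {"rx": 0, "ry": 0, "x": 0.05, "y": 0.25, "z": -0.44, "rz": -0.03, "grip": -1}, {"rx": 0, "ry": 0, "x": 0.15, "y": 0.45, "z": -0.44, "rz": -0.07, "grip": -1}, {"rx": 0, "ry": 0, "x": 0.25, "y": 0.63, "z": -0.44, "rz": -0.1, "grip": -1}, {"rx": 0, "ry": 0, "x": 0.32, "y": 0.8, "z": -0.44, "rz": -0.12, "grip": -1}, {"rx": 0, "ry": 0, "x": 0.387, "y": 0.98, "z": -0.44, "rz": -0.12, "grip": -1}, {"rx": 0, "ry": 0, "x": 0.387, "y": 1, "z": -0.44, "rz": -0.12, "grip": -1}]}}

```text
t: 15.75
eef_pos: [595.8, 130.3, 134.6]
orientation: [3.141, -0.001, 0.134]
ft_force: [0.2, 0.7, -7.5]
opening: 42.4
grip_force: 67.0
```

Run:
```python
from lf import *
p=show("w6"); t=led(-20,103.5); go((*t,122,A),(*t,69.5,A))
```

```text
t 15.8 at [595.4 131.1 134.5] rpy [ 3.141e+00 -1.000e-03  1.340e-01] open 42.1 F [ 0.2 -2.3 -6.6] grip 67.0
(np.float64(595.7), np.float64(134.8), 122, 0.136) xyz [ 0.0031 -0.0146  0.0499] r [ 0.0002 -0.0003 -0.0007] rows 0.2602378894392553 0.016267832318776675
(np.float64(595.7), np.float64(134.8), 69.5, 0.136) xyz [ 0.0029 -0.0147  0.2599] r [ 0.0002 -0.0003 -0.0007] rows 1.3014515325051164 0.016267832318776675
```

View pics/w6.png

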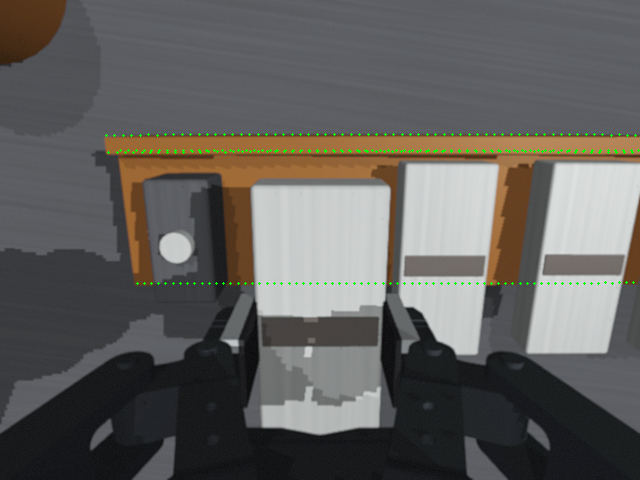

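Request:
{"method": "play_rows", "body": {"rows": [{"rx": 0, "ry": 0, "x": 0.002, "y": -0.008, "z": 0.1, "rz": 0, "grip": -1}, {"rx": 0, "ry": 0, "x": 0.002, "y": -0.008, "z": 0.1, "rz": 0, "grip": -1}, {"rx": 0, "ry": 0, "x": 0.002, "y": -0.008, "z": 0.1, "rz": 0, "grip": -1}]}}

```text
t: 16.1
eef_pos: [594.9, 137.8, 108.8]
orientation: [-3.142, 0.001, 0.138]
ft_force: [0.4, 0.0, -7.0]
opening: 42.4
grip_force: 66.9
```

```bash
python3 place.py 103.5
```

```text
t 16.1 at [594.9 137.8 108.8] rpy [-3.142e+00  1.000e-03  1.380e-01] open 42.4 F [ 0.4  0.  -7. ] grip 66.9
(np.float64(595.7), np.float64(134.8), 122, 0.136) xyz [ 0.0014  0.0121 -0.0528] r [-0.      0.0002  0.0007] rows 0.2711082975042263 0.014402278417359972
(np.float64(595.7), np.float64(134.8), 68.5, 0.136) xyz [0.0015 0.0121 0.1612] r [-0.      0.0002  0.0007] rows 0.8081560974968626 0.014402278417359972
```

Request:
{"method": "play_rows", "body": {"rows": [{"rx": 0, "ry": 0, "x": 0.001, "y": 0.009, "z": 0.08, "rz": 0, "grip": -1}, {"rx": 0, "ry": 0, "x": 0.001, "y": 0.009, "z": 0.14, "rz": 0, "grip": -1}, {"rx": 0, "ry": 0, "x": 0.001, "y": 0.009, "z": 0.156, "rz": 0, "grip": -1}, {"rx": 0, "ry": 0, "x": 0.001, "y": 0.009, "z": 0.156, "rz": 0, "grip": -1}, {"rx": 0, "ry": 0, "x": 0.001, "y": 0.009, "z": 0.158, "rz": 0, "grip": -1}]}}

```text
t: 16.6
eef_pos: [596.1, 135.2, 69.3]
orientation: [-3.142, -0.001, 0.138]
ft_force: [-0.1, 0.3, -6.7]
opening: 42.2
grip_force: 67.0
```

Request:
{"method": "play_rows", "body": {"rows": [{"rx": 0, "ry": 0, "x": 0, "y": 0, "z": 0.003, "rz": 0, "grip": -1}, {"rx": 0, "ry": 0, "x": 0, "y": 0, "z": 0.003, "rz": 0, "grip": 0.18}, {"rx": 0, "ry": 0, "x": 0, "y": 0, "z": 0.003, "rz": 0, "grip": 0.18}, {"rx": 0, "ry": 0, "x": 0, "y": 0, "z": -0.2, "rz": 0, "grip": 0.2}, {"rx": 0, "ry": 0, "x": -0.1, "y": 0.1, "z": -0.4, "rz": 0, "grip": -1}, {"rx": 0, "ry": 0, "x": -0.2, "y": 0.25, "z": -0.55, "rz": 0, "grip": -1}, {"rx": 0, "ry": 0, "x": -0.2, "y": 0.4, "z": -0.6, "rz": 0, "grip": -1}, {"rx": 0, "ry": 0, "x": -0.2, "y": 0.4, "z": -0.6, "rz": 0, "grip": -1}]}}

```text
t: 17.4
eef_pos: [561.1, 25.6, 222.5]
orientation: [3.14, -0.005, 0.135]
ft_force: [0.1, 1.0, 0.2]
opening: 0.3
grip_force: 0.0
```

Run:
```python
from lf import *
p=show("w7",[box(*led(-20,y),A,45) for y in (-100,-32,37,103)])
c,s=np.cos(A),np.sin(A);M=np.array([[c,-s],[s,c]])
for y in (-32,37,103):
    r=wfit(*led(-20,y),A,45,p); print(((r[:2]-L)@M).round(1))
t=led(-18,-152); go((*t,200,A),(*t,67,A))
```

```text
wfit [6.15866e+02 2.90000e-01 1.37000e-01] 0.957
[-18.2 -32.5]
wfit [6.05462e+02 6.93820e+01 1.31000e-01] 0.962
[-19.2  37.3]
wfit [5.96142e+02 1.35444e+02 1.19000e-01] 0.875
[-19.4 104. ]
t 17.4 at [561.1  26.4 221.5] rpy [ 3.141 -0.004  0.135] open 0.1 F [ 0.9 -1.1  1.2] grip 0.0
(np.float64(632.3), np.float64(-118.0), 200, 0.136) xyz [0.2043 0.6106 0.0876] r [ 0.0003 -0.0014 -0.0004] rows 3.249171210854649 0.03099260888519487
(np.float64(632.3), np.float64(-118.0), 67, 0.136) xyz [0.202  0.6101 0.6195] r [ 0.0003 -0.0014 -0.0004] rows 4.463263609710483 0.03099260888519487
```

View pics/w7.png

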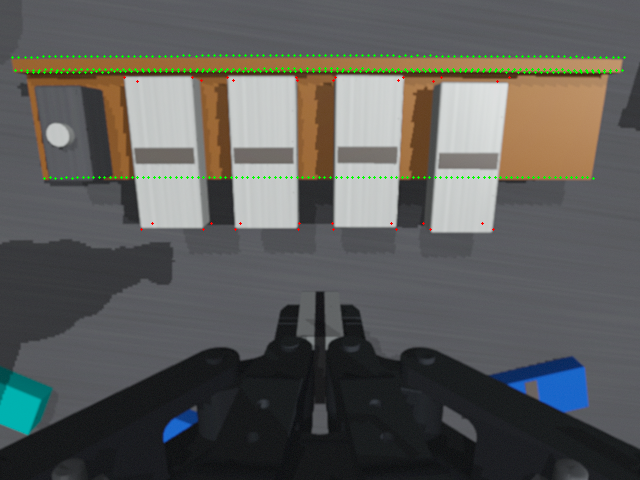

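All four steel bars stand on the shelf between columns 125 and 508, square and evenly gapped. Next I push the row toward the stop from the right.

Request:
{"method": "play_rows", "body": {"rows": [{"rx": 0, "ry": 0, "x": 0.2, "y": 0.61, "z": 0.09, "rz": 0, "grip": -1}, {"rx": 0, "ry": 0, "x": 0.2, "y": 0.61, "z": 0.09, "rz": 0, "grip": -1}, {"rx": 0, "ry": 0, "x": 0.2, "y": 0.61, "z": 0.09, "rz": 0, "grip": -1}, {"rx": 0, "ry": 0, "x": 0.2, "y": 0.61, "z": 0.09, "rz": 0, "grip": -1}, {"rx": 0, "ry": 0, "x": 0.2, "y": 0.61, "z": 0.28, "rz": 0, "grip": -1}, {"rx": 0, "ry": 0, "x": 0.2, "y": 0.61, "z": 0.46, "rz": 0, "grip": -1}, {"rx": 0, "ry": 0, "x": 0.2, "y": 0.61, "z": 0.58, "rz": 0, "grip": -1}, {"rx": 0, "ry": 0, "x": 0.2, "y": 0.61, "z": 0.6, "rz": 0, "grip": -1}]}}

```text
t: 18.25
eef_pos: [627.9, -113.7, 64.6]
orientation: [-3.139, 0.006, 0.138]
ft_force: [0.1, 0.8, 0.5]
opening: 0.2
grip_force: 0.0
```

Run:
```python
from lf import *
go((*led(-18,-152),67,A),(*led(-18,-137),67,A),(*led(-18,-60),67,A))
```

```text
t 18.2 at [ 627.9 -113.7   64.6] rpy [-3.139  0.006  0.138] open 0.2 F [0.1 0.8 0.5] grip 0.0
(np.float64(632.3), np.float64(-118.0), 67, 0.136) xyz [ 0.0151  0.0196 -0.0098] r [-0.0008  0.0019  0.0005] rows 0.13310546690382147 0.04540849217580107
(np.float64(630.2), np.float64(-103.2), 67, 0.136) xyz [ 0.0149 -0.0402 -0.0096] r [-0.0008  0.0019  0.0005] rows 0.2195823492790757 0.04540849217580107
(np.float64(619.8), np.float64(-26.9), 67, 0.136) xyz [ 0.0156 -0.3482 -0.0088] r [-0.0008  0.0019  0.0005] rows 1.7432663330429141 0.04540849217580107
```

Request:
{"method": "play_rows", "body": {"rows": [{"rx": 0, "ry": 0, "x": 0.01, "y": -0.04, "z": -0.005, "rz": 0, "grip": -1}, {"rx": 0, "ry": 0, "x": 0.01, "y": -0.08, "z": -0.005, "rz": 0, "grip": -1}, {"rx": 0, "ry": 0, "x": 0.01, "y": -0.12, "z": -0.005, "rz": 0, "grip": -1}, {"rx": 0, "ry": 0, "x": 0.01, "y": -0.15, "z": -0.005, "rz": 0, "grip": -1}, {"rx": 0, "ry": 0, "x": 0.01, "y": -0.18, "z": -0.005, "rz": 0, "grip": -1}, {"rx": 0, "ry": 0, "x": 0.01, "y": -0.21, "z": -0.005, "rz": 0, "grip": -1}, {"rx": 0, "ry": 0, "x": 0.01, "y": -0.24, "z": -0.005, "rz": 0, "grip": -1}, {"rx": 0, "ry": 0, "x": 0.01, "y": -0.27, "z": -0.005, "rz": 0, "grip": -1}]}}

```text
t: 19.05
eef_pos: [624.8, -48.3, 71.7]
orientation: [3.14, -0.003, 0.138]
ft_force: [1.4, -15.0, 4.0]
opening: 0.2
grip_force: 7.7
```

Run:
```python
from lf import *
p=show("w8"); go((*led(-18,-45),67,A))
```

```text
t 19.1 at [624.5 -47.2  71.7] rpy [ 3.14e+00 -3.00e-03  1.38e-01] open -0.1 F [ 2.  -7.4  6.4] grip 5.0
(np.float64(617.8), np.float64(-12.0), 67, 0.136) xyz [-0.0074 -0.1431  0.0184] r [ 0.0004 -0.0009  0.0006] rows 0.7224094584901202 0.024572352564896902
```

View pics/w8.png

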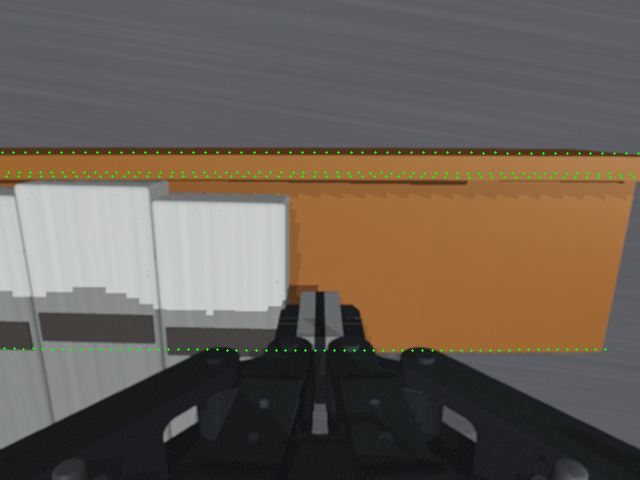

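Request:
{"method": "play_rows", "body": {"rows": [{"rx": 0, "ry": 0, "x": -0.003, "y": -0.02, "z": 0.01, "rz": 0, "grip": -1}, {"rx": 0, "ry": 0, "x": -0.003, "y": -0.04, "z": 0.014, "rz": 0, "grip": -1}, {"rx": 0, "ry": 0, "x": -0.004, "y": -0.06, "z": 0.014, "rz": 0, "grip": -1}, {"rx": 0, "ry": 0, "x": -0.004, "y": -0.08, "z": 0.014, "rz": 0, "grip": -1}, {"rx": 0, "ry": 0, "x": -0.004, "y": -0.1, "z": 0.014, "rz": 0, "grip": -1}, {"rx": 0, "ry": 0, "x": -0.004, "y": -0.11, "z": 0.014, "rz": 0, "grip": -1}]}}

```text
t: 19.7
eef_pos: [623.4, -24.1, 71.1]
orientation: [3.136, -0.01, 0.138]
ft_force: [1.8, -45.1, 35.9]
opening: -0.1
grip_force: 27.6
```

Run:
```python
from lf import *
go((*led(-18,-45),67,A))
```

```text
t 19.7 at [623.4 -24.1  71.1] rpy [ 3.136 -0.01   0.138] open -0.1 F [  1.8 -45.1  35.9] grip 27.6
(np.float64(617.8), np.float64(-12.0), 67, 0.136) xyz [-0.0155 -0.0512  0.0158] r [ 0.0019 -0.0031  0.0008] rows 0.2788550782248757 0.07679775208113312
```

The closed tips reach farther than I assumed and are rubbing on the shelf (Fz 36 N), so I raise them.

Request:
{"method": "play_rows", "body": {"rows": [{"rx": 0, "ry": 0, "x": 0, "y": 0.01, "z": -0.02, "rz": 0, "grip": -1}, {"rx": 0, "ry": 0, "x": 0, "y": 0.02, "z": -0.04, "rz": 0, "grip": -1}, {"rx": 0, "ry": 0, "x": 0, "y": 0.02, "z": -0.04, "rz": 0, "grip": -1}]}}

```text
t: 20.0
eef_pos: [620.0, -25.5, 77.8]
orientation: [3.141, -0.002, 0.137]
ft_force: [0.5, 0.6, -0.4]
opening: 0.1
grip_force: 0.0
```

Run:
```python
from lf import *
go((*led(-18,-45),76,A))
p=get_image("top");c,s=np.cos(A),np.sin(A);
```

```text
t 20.0 at [620.  -25.5  77.8] rpy [ 3.141e+00 -2.000e-03  1.370e-01] open 0.1 F [ 0.5  0.6 -0.4] grip 0.0
(np.float64(617.8), np.float64(-12.0), 76, 0.136) xyz [-0.0012 -0.0547  0.0074] r [ 0.     -0.0005  0.0004] rows 0.276100522603274 0.013868633345736701
```

Request:
{"method": "play_rows", "body": {"rows": [{"rx": 0, "ry": 0, "x": -0.001, "y": -0.01, "z": 0.004, "rz": 0, "grip": -1}, {"rx": 0, "ry": 0, "x": -0.001, "y": -0.02, "z": 0.004, "rz": 0, "grip": -1}, {"rx": 0, "ry": 0, "x": -0.001, "y": -0.03, "z": 0.004, "rz": 0, "grip": -1}, {"rx": 0, "ry": 0, "x": -0.001, "y": -0.04, "z": 0.004, "rz": 0, "grip": -1}, {"rx": 0, "ry": 0, "x": -0.001, "y": -0.05, "z": 0.004, "rz": 0, "grip": -1}]}}

```text
t: 20.55
eef_pos: [618.1, -14.6, 75.5]
orientation: [3.14, -0.001, 0.138]
ft_force: [1.6, -19.7, 2.2]
opening: -0.2
grip_force: 10.4
```

Run:
```python
from lf import *
go((*led(-18,-45),76,A))
```

```text
t 20.6 at [618.1 -14.6  75.5] rpy [ 3.14e+00 -1.00e-03  1.38e-01] open -0.2 F [  1.6 -19.7   2.2] grip 10.4
(np.float64(617.8), np.float64(-12.0), 76, 0.136) xyz [ 0.0003 -0.0104 -0.002 ] r [ 0.0006 -0.0002  0.0006] rows 0.05276913131831717 0.018753924968180777
```

Request:
{"method": "play_rows", "body": {"rows": [{"rx": 0, "ry": 0, "x": 0, "y": -0.006, "z": -0.002, "rz": 0, "grip": -1}, {"rx": 0, "ry": 0, "x": 0, "y": -0.012, "z": -0.002, "rz": 0, "grip": -1}, {"rx": 0, "ry": 0, "x": 0, "y": -0.016, "z": -0.002, "rz": 0, "grip": -1}]}}

```text
t: 20.85
eef_pos: [617.1, -10.4, 75.6]
orientation: [3.14, 0.0, 0.138]
ft_force: [1.8, -16.1, -2.1]
opening: -0.0
grip_force: 8.5
```

Request:
{"method": "play_rows", "body": {"rows": [{"rx": 0, "ry": 0, "x": 0, "y": -0.006, "z": 0, "rz": 0, "grip": -1}, {"rx": 0, "ry": 0, "x": 0, "y": -0.012, "z": 0, "rz": 0, "grip": -1}, {"rx": 0, "ry": 0, "x": 0, "y": -0.018, "z": 0, "rz": 0, "grip": -1}]}}

```text
t: 21.15
eef_pos: [616.5, -6.0, 75.6]
orientation: [3.14, 0.0, 0.138]
ft_force: [1.8, -15.8, -2.2]
opening: -0.2
grip_force: 8.4
```

Request:
{"method": "play_rows", "body": {"rows": [{"rx": 0, "ry": 0, "x": 0, "y": -0.006, "z": 0, "rz": 0, "grip": -1}, {"rx": 0, "ry": 0, "x": 0, "y": -0.012, "z": 0, "rz": 0, "grip": -1}, {"rx": 0, "ry": 0, "x": 0, "y": -0.018, "z": 0, "rz": 0, "grip": -1}]}}

```text
t: 21.45
eef_pos: [615.9, -1.6, 75.6]
orientation: [3.14, 0.0, 0.138]
ft_force: [1.7, -16.8, -3.1]
opening: 0.1
grip_force: 8.6
```

Run:
```python
from lf import *
p=get_image("scene"); cv2.imwrite("pics/s2.png",cv2.resize(p["img"][170:400,200:460],None,fx=2.5,fy=2.5,interpolation=2)[:,:,::-1])
```

```text
(no output)
```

View pics/s2.png

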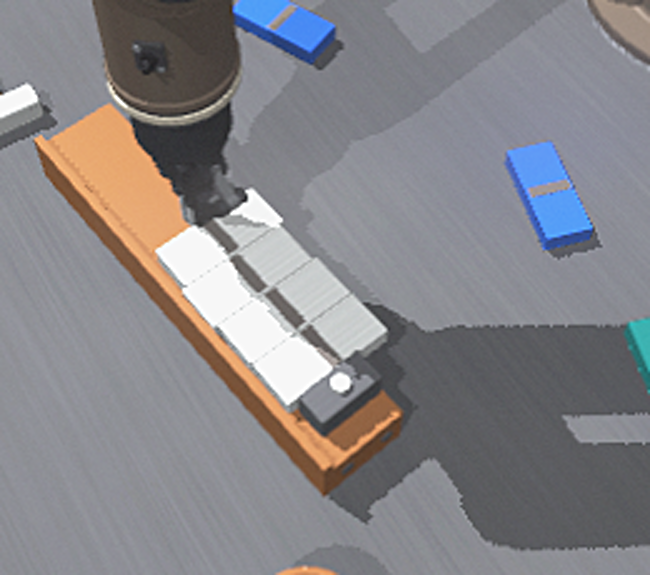

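The row is compact, with the first bar at most a millimetre or so from the stop. I keep pushing until the force rises.

Request:
{"method": "play_rows", "body": {"rows": [{"rx": 0, "ry": 0, "x": 0, "y": -0.004, "z": 0, "rz": 0, "grip": -1}, {"rx": 0, "ry": 0, "x": 0, "y": -0.008, "z": 0, "rz": 0, "grip": -1}, {"rx": 0, "ry": 0, "x": 0, "y": -0.012, "z": 0, "rz": 0, "grip": -1}]}}

```text
t: 21.8
eef_pos: [615.8, -0.0, 75.7]
orientation: [3.138, -0.0, 0.138]
ft_force: [3.3, -39.3, -1.3]
opening: -0.1
grip_force: 19.6
```

Request:
{"method": "play_rows", "body": {"rows": [{"rx": 0, "ry": 0, "x": 0, "y": 0.03, "z": 0, "rz": 0, "grip": -1}, {"rx": 0, "ry": 0, "x": 0, "y": 0.06, "z": 0, "rz": 0, "grip": -1}, {"rx": 0, "ry": 0, "x": 0, "y": 0.06, "z": -0.18, "rz": 0, "grip": -1}, {"rx": 0, "ry": 0, "x": -0.2, "y": 0, "z": -0.25, "rz": 0, "grip": -1}, {"rx": 0, "ry": 0, "x": -0.4, "y": -0.1, "z": -0.3, "rz": 0, "grip": -1}, {"rx": 0, "ry": 0, "x": -0.5, "y": -0.15, "z": -0.4, "rz": 0, "grip": -1}, {"rx": 0, "ry": 0, "x": -0.5, "y": -0.15, "z": -0.5, "rz": 0, "grip": -1}, {"rx": 0, "ry": 0, "x": -0.5, "y": -0.15, "z": -0.5, "rz": 0, "grip": -1}]}}

```text
t: 22.6
eef_pos: [487.1, 23.0, 203.9]
orientation: [3.141, -0.004, 0.138]
ft_force: [0.5, 0.3, -1.1]
opening: -0.3
grip_force: 0.0
```

Run:
```python
from lf import *
p=show("w9",[box(*led(-14,y),A,45) for y in (127,83,39,-5)])
go(*[(*led(-100,y),76,A) for y in (-5,39,83,127)])
```

```text
t 22.6 at [487.2  22.8 202.5] rpy [ 3.141e+00 -3.000e-03  1.380e-01] open 0.4 F [0.1 0.  0.1] grip 0.0
(np.float64(531.1), np.float64(16.5), 76, 0.136) xyz [0.1686 0.0488 0.5066] r [ 0.0001 -0.0011  0.0006] rows 2.680561740150807 0.025544558097821374
(np.float64(525.1), np.float64(60.1), 76, 0.136) xyz [ 0.1688 -0.1272  0.5065] r [ 0.0001 -0.0011  0.0006] rows 2.7442580806343813 0.025544558097821374
(np.float64(519.2), np.float64(103.7), 76, 0.136) xyz [ 0.1694 -0.3032  0.5065] r [ 0.0001 -0.0011  0.0006] rows 3.0706048087617672 0.025544558097821374
(np.float64(513.2), np.float64(147.3), 76, 0.136) xyz [ 0.1696 -0.4793  0.5064] r [ 0.0001 -0.0011  0.0006] rows 3.587869989556152 0.025544558097821374
```

View pics/w9.png

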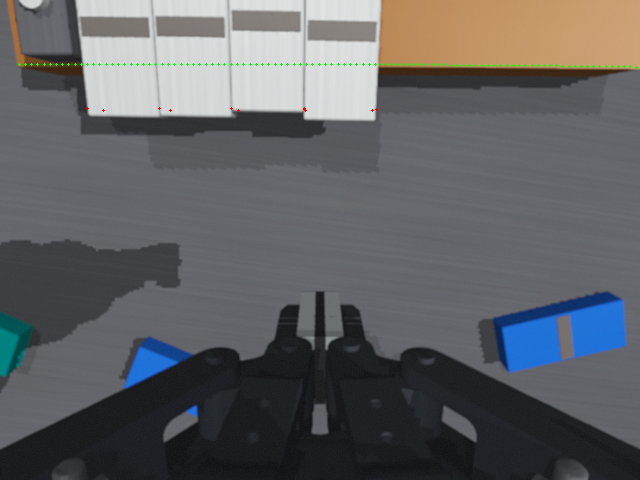

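The row is tight (joints at columns 155, 231 and 304) and matches my model. The front ends are up to 8 px uneven, so now I push each one back to the flange.

Request:
{"method": "play_rows", "body": {"rows": [{"rx": 0, "ry": 0, "x": 0.1, "y": 0.049, "z": 0.2, "rz": 0, "grip": -1}, {"rx": 0, "ry": 0, "x": 0.15, "y": 0.049, "z": 0.4, "rz": 0, "grip": -1}, {"rx": 0, "ry": 0, "x": 0.168, "y": 0.049, "z": 0.5, "rz": 0, "grip": -1}, {"rx": 0, "ry": 0, "x": 0.168, "y": 0.049, "z": 0.5, "rz": 0, "grip": -1}, {"rx": 0, "ry": 0, "x": 0.21, "y": 0.049, "z": 0.5, "rz": 0, "grip": -1}, {"rx": 0, "ry": 0, "x": 0.23, "y": 0.049, "z": 0.5, "rz": 0, "grip": -1}, {"rx": 0, "ry": 0, "x": 0.245, "y": 0.049, "z": 0.5, "rz": 0, "grip": -1}, {"rx": 0, "ry": 0, "x": 0.255, "y": 0.049, "z": 0.5, "rz": 0, "grip": -1}]}}

```text
t: 23.45
eef_pos: [550.6, 18.9, 77.3]
orientation: [3.142, 0.001, 0.138]
ft_force: [-12.8, -5.9, 9.3]
opening: -0.0
grip_force: 7.0
```

Run:
```python
from lf import *
go((*led(-75,-5),77,A))
```

```text
t 23.4 at [550.6  18.9  77.3] rpy [3.142e+00 1.000e-03 1.380e-01] open -0.0 F [-12.8  -5.9   9.3] grip 7.0
(np.float64(555.9), np.float64(19.9), 77, 0.136) xyz [ 0.0216 -0.0011  0.0013] r [0.     0.0004 0.0005] rows 0.10844992889504225 0.01326477114634003
```

Request:
{"method": "play_rows", "body": {"rows": [{"rx": 0, "ry": 0, "x": 0.007, "y": 0, "z": -0.002, "rz": 0, "grip": -1}, {"rx": 0, "ry": 0, "x": 0.013, "y": 0, "z": -0.002, "rz": 0, "grip": -1}, {"rx": 0, "ry": 0, "x": 0.019, "y": 0, "z": -0.002, "rz": 0, "grip": -1}]}}

```text
t: 23.75
eef_pos: [554.2, 19.3, 77.6]
orientation: [3.142, 0.003, 0.138]
ft_force: [-12.5, -5.5, 7.0]
opening: 0.0
grip_force: 6.4
```

Request:
{"method": "play_rows", "body": {"rows": [{"rx": 0, "ry": 0, "x": 0.006, "y": 0, "z": 0, "rz": 0, "grip": -1}, {"rx": 0, "ry": 0, "x": 0.012, "y": 0, "z": 0, "rz": 0, "grip": -1}, {"rx": 0, "ry": 0, "x": 0.018, "y": 0, "z": 0, "rz": 0, "grip": -1}]}}

```text
t: 24.05
eef_pos: [555.4, 19.6, 77.2]
orientation: [-3.141, 0.009, 0.138]
ft_force: [-32.7, -12.9, 23.4]
opening: -0.1
grip_force: 16.8
```

Request:
{"method": "play_rows", "body": {"rows": [{"rx": 0, "ry": 0, "x": -0.04, "y": 0, "z": 0, "rz": 0, "grip": -1}, {"rx": 0, "ry": 0, "x": -0.1, "y": 0, "z": 0, "rz": 0, "grip": -1}, {"rx": 0, "ry": 0, "x": -0.1, "y": -0.176, "z": 0, "rz": 0, "grip": -1}, {"rx": 0, "ry": 0, "x": -0.08, "y": -0.176, "z": 0, "rz": 0, "grip": -1}, {"rx": 0, "ry": 0, "x": -0.04, "y": -0.176, "z": 0, "rz": 0, "grip": -1}, {"rx": 0, "ry": 0, "x": -0.025, "y": -0.176, "z": 0, "rz": 0, "grip": -1}, {"rx": 0, "ry": 0, "x": -0.013, "y": -0.176, "z": 0, "rz": 0, "grip": -1}, {"rx": 0, "ry": 0, "x": -0.005, "y": -0.176, "z": 0, "rz": 0, "grip": -1}]}}

```text
t: 24.85
eef_pos: [549.3, 62.8, 76.3]
orientation: [-3.141, 0.008, 0.137]
ft_force: [-28.6, -3.6, 20.6]
opening: 0.1
grip_force: 14.7
```

Run:
```python
from lf import *
go((*led(-75.5,39),77,A))
```

```text
t 24.9 at [549.3  62.8  76.3] rpy [-3.141  0.008  0.137] open 0.1 F [-28.6  -3.6  20.6] grip 14.7
(np.float64(549.4), np.float64(63.4), 77, 0.136) xyz [ 0.0007 -0.0025 -0.0027] r [-0.0002  0.0026  0.0002] rows 0.01869059070419489 0.055722170904723055
```

Request:
{"method": "play_rows", "body": {"rows": [{"rx": 0, "ry": 0, "x": -0.04, "y": 0, "z": 0, "rz": 0, "grip": -1}, {"rx": 0, "ry": 0, "x": -0.1, "y": 0, "z": 0, "rz": 0, "grip": -1}, {"rx": 0, "ry": 0, "x": -0.1, "y": -0.178, "z": 0, "rz": 0, "grip": -1}, {"rx": 0, "ry": 0, "x": -0.08, "y": -0.178, "z": 0, "rz": 0, "grip": -1}, {"rx": 0, "ry": 0, "x": -0.04, "y": -0.178, "z": 0, "rz": 0, "grip": -1}, {"rx": 0, "ry": 0, "x": -0.025, "y": -0.178, "z": 0, "rz": 0, "grip": -1}, {"rx": 0, "ry": 0, "x": -0.01, "y": -0.178, "z": 0, "rz": 0, "grip": -1}, {"rx": 0, "ry": 0, "x": 0, "y": -0.178, "z": 0, "rz": 0, "grip": -1}]}}

```text
t: 25.65
eef_pos: [543.2, 106.6, 75.9]
orientation: [-3.141, 0.009, 0.136]
ft_force: [-31.9, 3.2, 23.1]
opening: -0.2
grip_force: 15.8
```

Request:
{"method": "play_rows", "body": {"rows": [{"rx": 0, "ry": 0, "x": -0.04, "y": 0, "z": 0, "rz": 0, "grip": -1}, {"rx": 0, "ry": 0, "x": -0.1, "y": 0, "z": 0, "rz": 0, "grip": -1}, {"rx": 0, "ry": 0, "x": -0.1, "y": -0.178, "z": 0, "rz": 0, "grip": -1}, {"rx": 0, "ry": 0, "x": -0.08, "y": -0.178, "z": 0, "rz": 0, "grip": -1}, {"rx": 0, "ry": 0, "x": -0.04, "y": -0.178, "z": 0, "rz": 0, "grip": -1}, {"rx": 0, "ry": 0, "x": -0.025, "y": -0.178, "z": 0, "rz": 0, "grip": -1}, {"rx": 0, "ry": 0, "x": -0.01, "y": -0.178, "z": 0, "rz": 0, "grip": -1}, {"rx": 0, "ry": 0, "x": 0, "y": -0.178, "z": 0, "rz": 0, "grip": -1}]}}

```text
t: 26.45
eef_pos: [537.3, 150.5, 75.9]
orientation: [-3.142, 0.009, 0.136]
ft_force: [-31.9, 6.2, 22.5]
opening: 0.1
grip_force: 15.9
```

Run:
```python
from lf import *
go((*led(-75.5,127),77,A))
```

```text
t 26.4 at [537.3 150.5  75.9] rpy [-3.142  0.009  0.136] open 0.1 F [-31.9   6.2  22.5] grip 15.9
(np.float64(537.5), np.float64(150.6), 77, 0.136) xyz [ 0.0009 -0.0004 -0.0046] r [-0.      0.0028 -0.    ] rows 0.02341108265014493 0.0589928962455451
```

Request:
{"method": "play_rows", "body": {"rows": [{"rx": 0, "ry": 0, "x": -0.08, "y": 0, "z": 0, "rz": 0, "grip": -1}, {"rx": 0, "ry": 0, "x": -0.16, "y": 0, "z": -0.15, "rz": 0, "grip": -1}, {"rx": 0, "ry": 0, "x": -0.16, "y": 0.15, "z": -0.3, "rz": 0, "grip": -1}, {"rx": 0, "ry": 0, "x": -0.16, "y": 0.3, "z": -0.45, "rz": 0, "grip": -1}, {"rx": 0, "ry": 0, "x": -0.16, "y": 0.4, "z": -0.6, "rz": 0, "grip": -1}, {"rx": 0, "ry": 0, "x": -0.16, "y": 0.4, "z": -0.6, "rz": 0, "grip": -1}, {"rx": 0, "ry": 0, "x": -0.16, "y": 0.4, "z": -0.6, "rz": 0, "grip": -1}]}}

```text
t: 27.15
eef_pos: [516.4, 45.6, 227.7]
orientation: [3.141, -0.003, 0.134]
ft_force: [0.9, 0.5, -0.2]
opening: 0.2
grip_force: 0.0
```

Run:
```python
from lf import *
p=show("wa"); im=cv2.imread("pics/wa.png"); cv2.imwrite("pics/wa.png",cv2.resize(im[0:230],(800,288)))
t=led(-16,-60); go((*t,200,A),(*t,77,A))
```

```text
t 27.2 at [515.4  46.4 226.5] rpy [ 3.142e+00 -1.000e-03  1.360e-01] open -0.1 F [ 0.6  0.8 -0.1] grip 0.0
(np.float64(621.8), np.float64(-26.6), 200, 0.136) xyz [0.382  0.3466 0.1062] r [ 0.     -0.0002 -0.0002] rows 2.633391086995017 0.004974999186052417
(np.float64(621.8), np.float64(-26.6), 77, 0.136) xyz [0.3818 0.3466 0.5982] r [ 0.     -0.0002 -0.0002] rows 3.94886522921775 0.004974999186052417
```

View pics/wa.png

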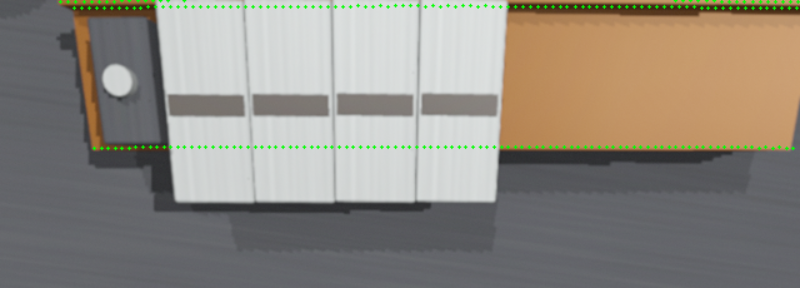

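The front ends are now flush (row 201) and the joints are tight. I finish with one gentle squeeze toward the stop.

Request:
{"method": "play_rows", "body": {"rows": [{"rx": 0, "ry": 0, "x": 0.15, "y": 0.15, "z": 0.1, "rz": 0, "grip": -1}, {"rx": 0, "ry": 0, "x": 0.3, "y": 0.28, "z": 0.1, "rz": 0, "grip": -1}, {"rx": 0, "ry": 0, "x": 0.382, "y": 0.346, "z": 0.1, "rz": 0, "grip": -1}, {"rx": 0, "ry": 0, "x": 0.382, "y": 0.346, "z": 0.28, "rz": 0, "grip": -1}, {"rx": 0, "ry": 0, "x": 0.382, "y": 0.346, "z": 0.45, "rz": 0, "grip": -1}, {"rx": 0, "ry": 0, "x": 0.382, "y": 0.346, "z": 0.57, "rz": 0, "grip": -1}, {"rx": 0, "ry": 0, "x": 0.382, "y": 0.346, "z": 0.592, "rz": 0, "grip": -1}, {"rx": 0, "ry": 0, "x": 0.382, "y": 0.346, "z": 0.592, "rz": 0, "grip": -1}]}}

```text
t: 28.0
eef_pos: [620.5, -24.9, 77.0]
orientation: [-3.141, 0.003, 0.138]
ft_force: [0.1, 0.6, 0.6]
opening: -0.1
grip_force: 0.0
```

Request:
{"method": "play_rows", "body": {"rows": [{"rx": 0, "ry": 0, "x": 0, "y": -0.04, "z": 0, "rz": 0, "grip": -1}, {"rx": 0, "ry": 0, "x": 0, "y": -0.07, "z": 0, "rz": 0, "grip": -1}, {"rx": 0, "ry": 0, "x": 0, "y": -0.085, "z": 0, "rz": 0, "grip": -1}, {"rx": 0, "ry": 0, "x": 0, "y": -0.095, "z": 0, "rz": 0, "grip": -1}, {"rx": 0, "ry": 0, "x": 0, "y": -0.1, "z": 0, "rz": 0, "grip": -1}, {"rx": 0, "ry": 0, "x": 0, "y": -0.105, "z": 0, "rz": 0, "grip": -1}]}}

```text
t: 28.6
eef_pos: [618.6, -0.1, 79.4]
orientation: [3.14, -0.001, 0.138]
ft_force: [-0.3, -16.9, 5.5]
opening: 0.0
grip_force: 8.4
```

Request:
{"method": "play_rows", "body": {"rows": [{"rx": 0, "ry": 0, "x": 0, "y": -0.005, "z": 0, "rz": 0, "grip": -1}, {"rx": 0, "ry": 0, "x": 0, "y": -0.009, "z": 0, "rz": 0, "grip": -1}, {"rx": 0, "ry": 0, "x": 0, "y": -0.009, "z": 0, "rz": 0, "grip": -1}]}}

```text
t: 28.9
eef_pos: [618.6, 0.3, 79.4]
orientation: [3.139, -0.002, 0.138]
ft_force: [1.3, -27.0, 5.0]
opening: 0.0
grip_force: 13.2
```

Request:
{"method": "play_rows", "body": {"rows": [{"rx": 0, "ry": 0, "x": 0, "y": 0.04, "z": 0, "rz": 0, "grip": -1}, {"rx": 0, "ry": 0, "x": 0, "y": 0.1, "z": 0, "rz": 0, "grip": -1}, {"rx": 0, "ry": 0, "x": 0, "y": 0.1, "z": -0.2, "rz": 0, "grip": -1}, {"rx": 0, "ry": 0, "x": -0.1, "y": 0.05, "z": -0.4, "rz": 0, "grip": -1}, {"rx": 0, "ry": 0, "x": -0.25, "y": -0.1, "z": -0.55, "rz": 0, "grip": -1}, {"rx": 0, "ry": 0, "x": -0.35, "y": -0.25, "z": -0.7, "rz": 0, "grip": -1}, {"rx": 0, "ry": 0, "x": -0.35, "y": -0.25, "z": -0.7, "rz": 0, "grip": -1}, {"rx": 0, "ry": 0, "x": -0.35, "y": -0.25, "z": -0.7, "rz": 0, "grip": -1}]}}

```text
t: 29.7
eef_pos: [521.7, 54.1, 256.5]
orientation: [-3.141, -0.004, 0.139]
ft_force: [0.3, -0.3, -0.1]
opening: 0.2
grip_force: 0.0
```

Run:
```python
from lf import *
p=get_image("wrist"); cv2.imwrite("pics/wb.png",p["img"][:300,:,::-1])
```

```text
(no output)
```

View pics/wb.png

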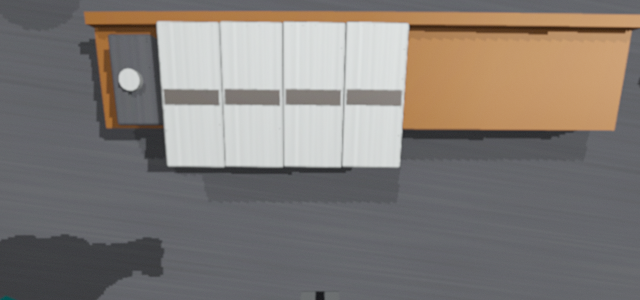

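The four bars form one tight row from the stop (column 160) to column 407. Their ends are flush at the flange (row 22) and at the front (row 166), and the arm is clear.

```bash
python3 -c "
from plant import *
print(finish_job())"
```

```text
the job is handed in; nothing more can be done
None
```

I handed the job in at about 30 s: all four steel coupons lie flat and crosswise on the ledge in one tight row from the stop block, back ends pushed home against the flange, and the bystanders and the blue and turquoise look-alikes were left alone.

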